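Change the spindle sander's drum and stack the blanks for the next batch

ROBOT

A 6-joint arm with a two-finger parallel gripper is mounted at the origin on the work surface. World frame = base frame: x ahead of the robot, y to its left, z up, the work surface at z = 0. Lengths are in m, angles in rad, forces in N, time in s.
With the tool pointing down it reaches from about 0.375 to 0.9 m from the base axis. Payload 3.1 kg.
Tool frame: the origin (TCP) lies between the finger pads; the fingertips stand manip.nose_length ahead of it and the grasp point (between the pads) lies 5 mm behind it (manip.nose_length is the distance from the TCP to the fingertips, in m); z points along the fingers, y is the line along which they close (so a half turn about z gives the same grasp; the last joint's range is limited). The gripper opens to 85 mm and grips with 20 to 120 N. Pads are 22 mm wide; open, the fingers measure 114 mm over their backs; the gripper's body (76 mm by 85 mm) begins 54 mm behind the grasp point. The pads swing forward as they close: fully open they stand 13 mm farther back than shut.
Start: joints at [1.081, 0.527, 1.433, -0, 1.181, -0.178], TCP at [0.191, 0.595, 0.245] pointing down, gripper open.
Joint ranges: [-3.08, 3.08], [-0.75, 2.2], [0.22, 2.44], [-1.43, 4.57], [0, 2.65], [-2.85, 2.85]. Speed limits (rad/s): [2.79, 2.79, 3.14, 3.14, 3.14, 3.14].

INTERFACE

Orientations are given as a unit quaternion [x, y, z, w].
In Python, from station import monitor, eyes, job, manip gives the robot as it stands.
- The arm moves only by the shell command python3 -m pendant 'ROWS' [FORCE]. ROWS is JSON, a list that holds one entry, the list of rows, each a list of 7 numbers: the shift along the tool's x, y, z as a fraction of full scale, then the turn, a rotation vector about the tool's x, y, z as a fraction of full scale, then the opening, from 0 (shut) to 1 (fully open). A call has 1 to 20 rows; each row shifts and turns the commanded pose from where the row before left it, along the tool's axes as they then stand; what a row does not reach is not made up. Full scale, the value 1, is 800 mm for a shift and 0.12 rad for a turn. A row lasts 1/10 s, in which the tool goes at most 50 mm and 8.59 degrees, less where a joint would pass 70% of its speed; a pose out of reach is approached as far as the arm can. A call with a number of a shift or a turn outside -1 to 1 is refused whole. A call with a gripper value outside its range is refused whole. The fingers move at their own pace and stop on an object; FORCE is the grip in N (left out, the last holds). Time passes only in rows, so rows that do not move let the fingers close. It gives the time, the measured TCP pose, the force, the opening and the grip force at its end, in the units of the state.
- monitor.sense(): the state, without advancing time (a new reading comes with each control period).
- eyes.snapshot(name): name is "scene" or "top" or "wrist"; returns a dict with "pixels" (480x640x3 uint8, red, green, blue), "depth" (480x640 float32, m along the optical axis (not along the pixel's ray), 0 where there is no reading), "intrinsics" (3x3 intrinsics, pixels), "eye" and "attitude" of the camera in the world. Camera axes: x right, y down, z forward; pixel columns grow to the right and rows downward; lengths in m; the calibration is good to about 2 mm. The wrist camera is an equidistant fisheye: a pixel r from the principal point sees the ray r / f radians off the axis. A picture is of the moment at which its call begins.
- job.sign_off(): hands the job in; it is judged then, once.
The state is a dict: "t": time; "q": joint angles; "qd": joint speeds; "tau": joint torques, N m; "tcp_pos": TCP position; "tool_rot": TCP orientation; "force": force on the tool from outside, world axes, zero at the start; "ft_torque": the same for the moment, N m; "finger_gap": opening from 0.0 (shut) to 1.0 (fully open); "gripper_force": force on a finger pad.
Only numpy, scipy, OpenCV 4.12 (cv2) and the standard library are available. Lean on these libraries where they do the work, as an engineer would, in place of code of your own. Each camera call takes 0.05 s, during which the arm holds its last target. There are 200 camera calls.

TASK

Set up the bench's spindle sander for the next batch: lift the steel collar and the small drum off the spindle, put the small drum back over a free pin of the wooden rack, slide the large drum (the thickest on the rack) over the spindle right down to its seat, and slide the collar over the spindle again so that it rests flat on the drum. The drums are soft foam, so do not squeeze them hard, and let the large one down gently on the machine, neither dropped nor rammed. Stack all the laminated wooden blanks lying about into one square, flush pile in the middle of the plywood board, lengthwise along it, and leave the third drum and the other tools where they are.

Things in the scene. Friction and masses are not known exactly. Their poses are not given: they have to be found in the camera images.
- spindle_seat (a point): the drum's seat on the sander: a point on the axis of the upright steel spindle (20 mm diameter), on the fixed 36 mm lower washer, 16 mm above the bench; z up. The spindle rises 116 mm above this point, its last 8 mm tapering to 11 mm.
- small_drum_center (a point): foam-cored sanding drum: upright hollow cylinder, brown abrasive outside, 42 mm outside diameter, 90 mm tall, straight through-bore 24 mm; about 0.12 kg; at the start it sits on the spindle under the collar. This point is its centre, half-way up; its z axis runs along the bore. Soft: the two fingers together may press on it with at most 120 N (60 N a finger).
- large_drum_center (a point): foam-cored sanding drum: upright hollow cylinder, brown abrasive outside, 60 mm outside diameter, 90 mm tall, straight through-bore 24 mm; about 0.2 kg; at the start it stands over one of the rack's pins. This point is its centre, half-way up; its z axis runs along the bore. Soft: the two fingers together may press on it with at most 120 N (60 N a finger). Contact force on the sander must stay below 45 N.
- middle_drum_center (a point): foam-cored sanding drum: upright hollow cylinder, brown abrasive outside, 50 mm outside diameter, 90 mm tall, straight through-bore 24 mm; about 0.16 kg; it stands over another pin of the rack. This point is its centre, half-way up; its z axis runs along the bore. Not needed: leave it there.
- collar_center (a point): knurled steel collar: ring of 42 mm outside diameter, 20 mm tall, bore 24 mm, 0.11 kg; at the start it rests on the small drum round the spindle's top. This point is its centre, half-way up.
- rack_pin0 (a point): pin 0 of the three upright wooden pins of the drum rack (a light wooden base 290 x 78 mm, 18 mm thick). This point is the foot of the pin on the base's top; the pin is 18 mm in diameter and rises 60 mm above it, the last 8 mm tapering. The pins stand in a row 105 mm apart along this frame's x axis. Drums stand with their lower end on the base.
- rack_pin1 (a point): pin 1 of the three upright wooden pins of the drum rack (a light wooden base 290 x 78 mm, 18 mm thick). This point is the foot of the pin on the base's top; the pin is 18 mm in diameter and rises 60 mm above it, the last 8 mm tapering. The pins stand in a row 105 mm apart along this frame's x axis. Drums stand with their lower end on the base.
- rack_pin2 (a point): pin 2 of the three upright wooden pins of the drum rack (a light wooden base 290 x 78 mm, 18 mm thick). This point is the foot of the pin on the base's top; the pin is 18 mm in diameter and rises 60 mm above it, the last 8 mm tapering. The pins stand in a row 105 mm apart along this frame's x axis. Drums stand with their lower end on the base.
- board_top (a point): plywood carrier board, fixed, 230 x 120 mm, 9 mm thick. This point is the middle of its top face; x along its long side, z up.
- blank0_center (a point): laminated wooden blank (light, dark, light layers), 110 x 52 mm, 16 mm thick, about 0.06 kg, lying flat; between two and four of them are there. This point is its centre, half-way up; x along its length, y across its width, z up.
- blank1_center (a point): laminated wooden blank (light, dark, light layers), 110 x 52 mm, 16 mm thick, about 0.06 kg, lying flat; between two and four of them are there. This point is its centre, half-way up; x along its length, y across its width, z up.
- blank2_center (a point): laminated wooden blank (light, dark, light layers), 110 x 52 mm, 16 mm thick, about 0.06 kg, lying flat; between two and four of them are there. This point is its centre, half-way up; x along its length, y across its width, z up.
- blank3_center (a point): laminated wooden blank (light, dark, light layers), 110 x 52 mm, 16 mm thick, about 0.06 kg, lying flat; between two and four of them are there. This point is its centre, half-way up; x along its length, y across its width, z up.
- mallet: wooden mallet, 250 mm long; lies on the bench as a bystander. Origin at its underside.
- dust_brush: flat dusting brush, 220 mm long; lies on the bench as a bystander. Origin at its underside.
- chisel: chisel, 250 mm long, wooden handle; lies on the bench as a bystander. Origin at its underside.
- glue_bottle: white glue bottle, 56 mm across, 150 mm tall; lies on the bench as a bystander. Origin at its underside.
- arc_rail: curved laminated rail, about 190 mm long, 26 mm high; lies on the bench as a bystander. Origin at its underside.
- large_drum: the large drum as a whole; origin at the centre of its lower end
- small_drum: the small drum as a whole; origin at the centre of its lower end
- sander: spindle sander let into the bench: aluminium plate 200 x 200 mm, top 12 mm above the bench, spindle upright in its middle; a dust port and a switch box (up to 80 mm high) stand on its far side, its +x, 100 to 160 mm from the spindle. Origin below the spindle at bench height.
Things that resemble listed ones, but are neither listed nor needed, are in the scene too. What is shaped like the part that bears middle_drum_center but green is not meant. Leave any purple look-alike of the part that bears blank0_center alone.

How it is judged:
On the way, in this order (a step that is already met when the one before it is completed fails the run):
1. the collar and the small drum are off the spindle (horizontal distance between small_drum_center and spindle_seat above 0.06 m and horizontal distance between collar_center and spindle_seat above 0.05 m), for 0.2 s.
2. the large drum is right down on the spindle's seat (horizontal distance between large_drum_center and spindle_seat below 0.005 m and z of large_drum_center in the frame of spindle_seat between 0.041 and 0.049 m and angle between large_drum_center's own z axis and vertical below 0.05 rad), for 0.2 s.
3. the collar rests flat on the large drum, round the spindle (horizontal distance between collar_center and spindle_seat below 0.005 m and z of collar_center in the frame of spindle_seat between 0.096 and 0.104 m and angle between collar_center's own z axis and vertical below 0.05 rad), for 0.2 s.
At the end, for the whole second after the job is handed in: large drum down on the spindle's seat (5 mm sideways, 4 mm in height), collar flat on it; the other two drums fully down over rack pins; all blanks flat in one pile: centres within 10 mm of each other, 25 mm of the board's middle, turned under 0.1 rad; all at rest (all of step 2 and all of step 3 and ((horizontal distance between small_drum_center and rack_pin0 below 0.008 m and z of small_drum_center in the frame of rack_pin0 between 0.041 and 0.049 m and angle between small_drum_center's own z axis and vertical below 0.05 rad) or (horizontal distance between small_drum_center and rack_pin1 below 0.008 m and z of small_drum_center in the frame of rack_pin1 between 0.041 and 0.049 m and angle between small_drum_center's own z axis and vertical below 0.05 rad) or (horizontal distance between small_drum_center and rack_pin2 below 0.008 m and z of small_drum_center in the frame of rack_pin2 between 0.041 and 0.049 m and angle between small_drum_center's own z axis and vertical below 0.05 rad)) and ((horizontal distance between middle_drum_center and rack_pin0 below 0.008 m and z of middle_drum_center in the frame of rack_pin0 between 0.041 and 0.049 m and angle between middle_drum_center's own z axis and vertical below 0.05 rad) or (horizontal distance between middle_drum_center and rack_pin1 below 0.008 m and z of middle_drum_center in the frame of rack_pin1 between 0.041 and 0.049 m and angle between middle_drum_center's own z axis and vertical below 0.05 rad) or (horizontal distance between middle_drum_center and rack_pin2 below 0.008 m and z of middle_drum_center in the frame of rack_pin2 between 0.041 and 0.049 m and angle between middle_drum_center's own z axis and vertical below 0.05 rad)) and horizontal distance between each of blank0_center, blank1_center, blank2_center, blank3_center and board_top below 0.025 m and angle between the x axis of each of blank0_center, blank1_center, blank2_center, blank3_center and the x axis of board_top, either way round below 0.12 rad and angle between each of blank0_center, blank1_center, blank2_center, blank3_center's own z axis and vertical below 0.05 rad and z of blank0_center in the frame of board_top between 0.004 and 0.062 m and linear speed of each of blank0, blank1, blank2, blank3, large_drum, small_drum, collar below 0.03 m/s and horizontal distance between blank0_center and blank1_center below 0.01 m and angle between the x axis of blank0_center and the x axis of blank1_center, either way round below 0.1 rad and horizontal distance between each of blank0_center, blank1_center and blank2_center below 0.01 m and angle between the x axis of each of blank0_center, blank1_center and the x axis of blank2_center, either way round below 0.1 rad and horizontal distance between each of blank0_center, blank1_center, blank2_center and blank3_center below 0.01 m and angle between the x axis of each of blank0_center, blank1_center, blank2_center and the x axis of blank3_center, either way round below 0.1 rad and z of blank1_center in the frame of board_top between 0.004 and 0.062 m and z of blank2_center in the frame of board_top between 0.004 and 0.062 m and z of blank3_center in the frame of board_top between 0.004 and 0.062 m); the robot touches nothing.
It fails at once if a soft drum is squeezed hard: the fingers press on it with more than 120 N together (60 N a finger) (contact force between the fingers and large_drum above 120 N or contact force between the fingers and small_drum above 120 N).
It fails at once if the large drum is dropped or rammed on the sander: contact force over 45 N (contact force between large_drum and sander above 45 N).
It fails at once if a bystander (third drum, mallet, brush, chisel, glue bottle, curved rail) is moved more than 30 mm (distance of any of middle_drum_center, mallet, dust_brush, chisel, glue_bottle, arc_rail from where it was at the start of the episode above 0.03 m).
Of blank0, blank1, blank2, blank3 only 2 to 4 are there at a start; the rules pass over those that are not, and their reading is None.
At some moment in a run one of blank0, blank1, blank2, blank3 may be knocked a few centimetres aside while the robot is not near it.
It also fails if it takes over 210 s, if anything falls off the work surface, if the arm or the gripper's body presses on something with over 40 N, if the wrist force passes 120 N, or if a joint passes its speed limit or range.

## Working session

There is one attempt and no reset: what is moved stays moved. The work goes in short steps, Python scripts to look and compute and a shell command to move; the robot and the scene stay as the last step left them, time stands still between calls to the robot, and variables do not carry over. Pictures are saved under pics/ and viewed, at most 19 in all, crops included, and the job is handed in when it is done.

```bash
ls; mkdir -p pics; python3 - <<'E'
from station import monitor, eyes, job, manip
import cv2,numpy as np
print(monitor.sense(), manip.nose_length)
for n in ["top","scene"]:
    s=eyes.snapshot(n); cv2.imwrite(f"pics/{n}0.png",s["pixels"][:,:,::-1]); np.savez(f"{n}0.npz",**s)
    print(n,s["intrinsics"],s["eye"],s["attitude"])
E
```

```text
pics
{'t': 0.0, 'q': array([ 1.08151094e+00,  5.28478932e-01,  1.43392584e+00,  2.84783176e-05,
        1.18142375e+00, -1.78486060e-01]), 'qd': array([-0.0022236 ,  0.00030708,  0.00190964, -0.00213734,  0.00186253,
       -0.00068761]), 'tau': array([-7.81931976e-04, -4.42340326e+01, -1.78025848e+01, -2.25634599e-04,
        8.33624712e-03,  1.84509713e-05]), 'tcp_pos': array([0.19075743, 0.59443816, 0.24431828]), 'tool_rot': array([ 1.54780217e-01,  9.87948295e-01, -1.05188138e-03, -3.78805420e-04]), 'force': array([-0.21030496,  0.23091427,  0.55109378]), 'ft_torque': array([-0.01348068,  0.02651269,  0.03918606]), 'gripper_force': 0.0, 'finger_gap': 0.9996317893583727} 0.014
top [[524.58181703   0.         321.37652039]
 [  0.         524.58181703 247.95277832]
 [  0.           0.           1.        ]] [ 0.23261929 -0.02092795  1.59840675] [ 0.70560768 -0.70273289  0.06396133 -0.06475515]
scene [[625.01525688   0.         311.16888985]
 [  0.         625.01525688 246.41328291]
 [  0.           0.           1.        ]] [ 1.22886067 -0.87138044  1.08881908] [ 0.85662541  0.31693955 -0.14942034 -0.37870276]
```

View pics/top0.png

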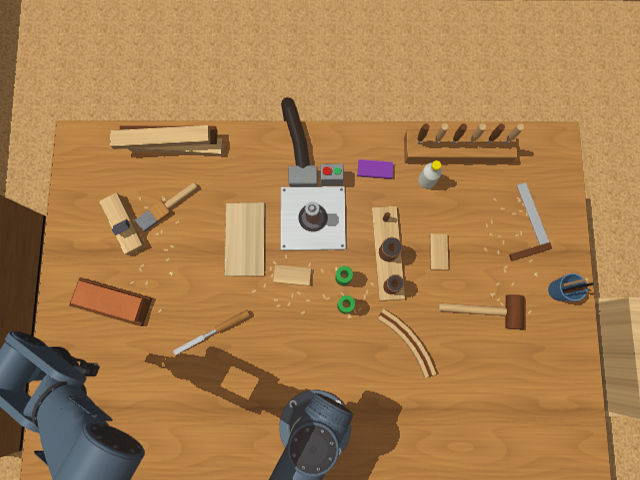

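View pics/scene0.png

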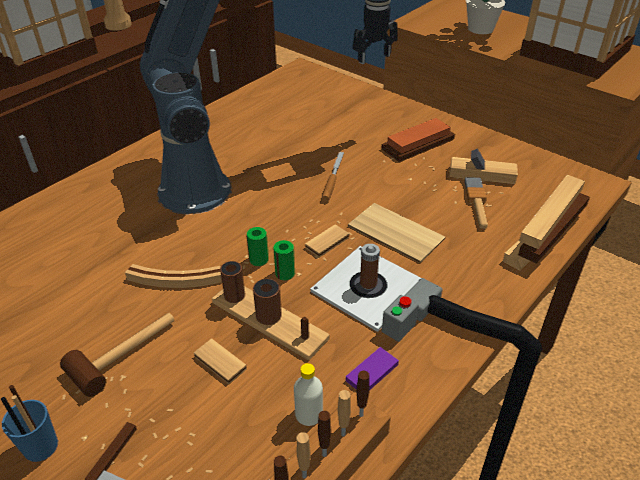

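Top view: board (245,239), sander spindle (312,215), rack with free pin (388,216) and drums at (391,250) and (394,284), blanks at (292,274) and (439,252), purple look-alike (375,169), green drums (344,275),(347,304). I'll measure now.

```bash
cat > h.py <<'E'
import numpy as np,cv2
from scipy.spatial.transform import Rotation as R
def load(f): return dict(np.load(f))
def cloud(s):
    K=s["intrinsics"];v,u=np.mgrid[:480,:640];d=s["depth"]
    p=np.stack([(u-K[0,2])/K[0,0]*d,(v-K[1,2])/K[1,1]*d,d],-1)
    return p@R.from_quat(s["attitude"]).as_matrix().T+s["eye"]
def ray(s,uv,z):
    K=s["intrinsics"];c=R.from_quat(s["attitude"]).as_matrix()@np.array([(uv[0]-K[0,2])/K[0,0],(uv[1]-K[1,2])/K[1,1],1])
    return s["eye"]+c*(z-s["eye"][2])/c[2]
def proj(s,p):
    c=R.from_quat(s["attitude"]).as_matrix().T@(np.asarray(p)-s["eye"]);K=s["intrinsics"]
    return K[0,0]*c[0]/c[2]+K[0,2],K[1,1]*c[1]/c[2]+K[1,2]
def comp(mask,seed):
    n,l=cv2.connectedComponents(mask.astype(np.uint8));return l==l[seed[1],seed[0]]
def rect(xy):
    (c,(w,h),a)=cv2.minAreaRect((np.asarray(xy)*1000).astype(np.float32))
    if w<h: w,h,a=h,w,a+90
    return np.round(c,1),round(w,1),round(h,1),round((a+90)%180-90,1)
E
python3 - <<'E'
from h import *
s=load("top0.npz");P=cloud(s);z=P[...,2]
print("bench z",[P[v,u].round(4) for u,v in[(200,300),(480,280),(300,330)]])
for n,seed,lo,hi in[("blankA",(292,274),.010,.022),("blankB",(439,252),.010,.022),("purple",(375,169),.010,.022),("board",(245,239),.006,.013),("plate",(295,235),.009,.0145),("rack",(390,232),.013,.023),("drum1",(391,250),.09,.13),("drum2",(394,284),.09,.13),("green1",(344,270),.07,.1),("green2",(347,300),.07,.1),("pin",(388,216),.05,.09),("collar",(312,208),.11,.14)]:
    m=(z>lo)&(z<hi); 
    if not m[seed[1],seed[0]]:
        v,u=np.nonzero(m);i=np.argmin((u-seed[0])**2+(v-seed[1])**2);seed=(u[i],v[i])
    c=comp(m,seed)
    print(n,c.sum(),rect(P[c][:,:2]),"z",np.median(z[c]).round(4),"mean",P[c].mean(0).round(4),P[c][:,:2].min(0).round(3),P[c][:,:2].max(0).round(3), seed)
for n in ["top","scene"]:
    c=load(n+"0.npz"); print(n,proj(c,[.1908,.5944,.245]),proj(c,[0,0,0]))
a=cv2.resize(s["pixels"][195:315,220:460][:,:,::-1],None,fx=3.3,fy=3.3,interpolation=2);cv2.imwrite("pics/crop1.png",a)
E
```

```text
bench z [array([0.3647, 0.3501, 0.0005]), array([ 0.4297, -0.5057, -0.003 ]), array([ 0.2758,  0.0449, -0.0009])]
blankA 553 (array([442.3,  71.2]), 110.2, 53.0, 84.7) z 0.0153 mean [0.4422 0.0702 0.0154] [0.412 0.016] [0.471 0.128] (292, 274)
blankB 561 (array([ 518.5, -379.1]), 110.8, 55.5, 0.7) z 0.016 mean [ 0.5167 -0.3781  0.0159] [ 0.463 -0.407] [ 0.574 -0.352] (439, 252)
purple 515 (array([ 782.6, -186.6]), 110.1, 55.3, 86.0) z 0.0157 mean [ 0.7823 -0.1869  0.0157] [ 0.753 -0.241] [ 0.813 -0.13 ] (375, 169)
board 1738 (array([557.4, 218.1]), 233.5, 125.0, 0.5) z 0.009 mean [0.5538 0.2184 0.0091] [0.44  0.155] [0.674 0.28 ] (245, 239)
plate 2036 (array([624. ,   9.7]), 203.6, 199.4, -89.8) z 0.0115 mean [0.623  0.0112 0.0116] [ 0.524 -0.092] [0.724 0.112] (295, 235)
rack 1334 (array([ 513.7, -221.9]), 290.0, 78.9, 3.8) z 0.0174 mean [ 0.5224 -0.2178  0.0177] [ 0.368 -0.269] [ 0.659 -0.175] (390, 232)
drum1 300 (array([ 512.6, -221.6]), 58.4, 57.6, -55.5) z 0.1076 mean [ 0.5122 -0.221   0.1069] [ 0.483 -0.251] [ 0.541 -0.192] (np.int64(390), np.int64(250))
drum2 208 (array([ 408
[... 258 characters left out ...]
1] (344, 270)
green2 195 (array([350.7, -90. ]), 47.2, 46.1, 0.2) z 0.0896 mean [ 0.3507 -0.0903  0.089 ] [ 0.327 -0.113] [ 0.374 -0.067] (np.int64(347), np.int64(299))
pin 36 (array([ 616.3, -215.1]), 17.4, 14.1, -67.9) z 0.0735 mean [ 0.6156 -0.2137  0.071 ] [ 0.608 -0.223] [ 0.625 -0.206] (388, 216)
collar 174 (array([622.9,   9.2]), 40.7, 39.9, 33.4) z 0.1246 mean [0.6219 0.009  0.1247] [ 0.602 -0.011] [0.643 0.029] (312, 208)
top (np.float64(77.97038021105192), np.float64(360.4659460217654)) (np.float64(314.2789884100584), np.float64(425.73132974331224))
scene (np.float64(374.6518586148907), np.float64(58.152730472293825)) (np.float64(195.12119808046913), np.float64(189.75621530051527))
```

View pics/crop1.png

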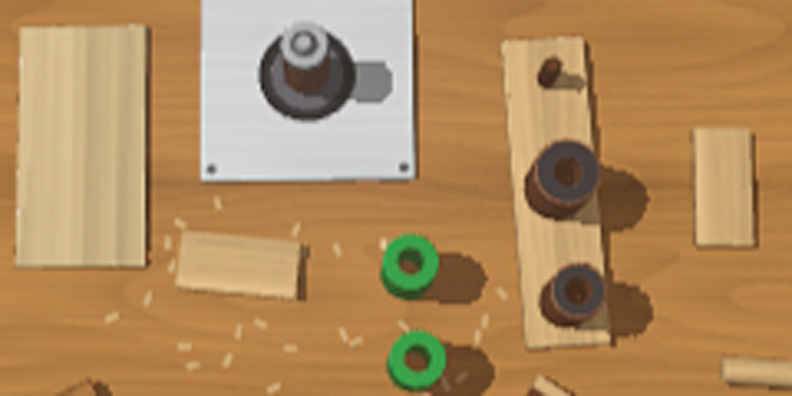

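Drum at (391,250) measures 58 mm across → the large one; (394,284) 48 mm → the middle one; the greens (344,275),(347,304) stand on the bench and are look-alikes. Blanks: (292,274) and (439,252), wood coloured; the purple one stays. The crop confirms this. Plan: lift the small drum with the collar riding on it, and put it over the free pin.

```bash
cat >> h.py <<'E'
def go(x,y,z,phi=90):
    "remaining tool-axis shift (fractions) and z-turn (fractions) to a target pose"
    from station import monitor
    s=monitor.sense();M=R.from_quat(s["tool_rot"]).as_matrix();d=np.array([x,y,z])-s["tcp_pos"]
    f=np.degrees(np.arctan2(M[1,1],M[0,1]))
    print("t",round(s["t"],1),"tcp",s["tcp_pos"].round(4),"phi",f.round(2),"tilt",M[:2,2].round(4),"gap",round(s["finger_gap"],3),"F",s["force"].round(1),"shift",(M.T@d/.8).round(4),"turn",((f-phi+90)%180-90)*np.pi/180/.12)
E
python3 -m pendant '[[[0,0,0,0,0,-0.86,1],[0,0,0,0,0,-0.86,1],[0,0,0,0,0,-0.87,1],[-0.036,-0.0487,0,0,0,0,1],[-0.036,-0.0487,0,0,0,0,1],[-0.036,-0.0487,0,0,0,0,1],[-0.036,-0.0487,0,0,0,0,1],[-0.036,-0.0487,0,0,0,0,1],[-0.036,-0.0487,0,0,0,0,1],[-0.036,-0.0487,0,0,0,0,1],[-0.036,-0.0487,0,0,0,0,1],[-0.036,-0.0487,0,0,0,0,1],[-0.036,-0.0487,0,0,0,0,1],[-0.036,-0.0487,0,0,0,0,1],[-0.036,-0.0487,0,0,0,0,1],[-0.036,-0.0487,0,0,0,0,1],[-0.036,-0.0487,0,0,0,0,1],[-0.036,-0.0487,0,0,0,0,1],[0,0,0,0,0,0,1],[0,0,0,0,0,0,1]]]' 20
python3 - <<'E'
from h import *
from station import eyes
go(.623,.0095,.245)
s=eyes.snapshot("wrist");cv2.imwrite("pics/w1.png",s["pixels"][:,:,::-1]);np.savez("w1.npz",**s);print(s["intrinsics"],s["eye"],s["attitude"])
E
```

```text
t: 2.1
tcp_pos: [0.623, 0.0096, 0.2444]
tool_rot: [0.001, 1.0, 0.0, -0.001]
force: [-0.1, -0.9, -0.4]
finger_gap: 1.002
gripper_force: 0.0
t 2.1 tcp [0.623  0.0096 0.2444] phi 89.86 tilt [-0.0019  0.0007] gap 1.002 F [-0.1 -0.9 -0.4] shift [-0.     -0.0001 -0.0008] turn -0.02051281561105959
[[371.64829954   0.         320.07616997]
 [  0.         371.64829954 234.12893317]
 [  0.           0.           1.        ]] [0.54124153 0.00858225 0.37371979] [0.69894955 0.69691052 0.11355647 0.1135349 ]
```

View pics/w1.png

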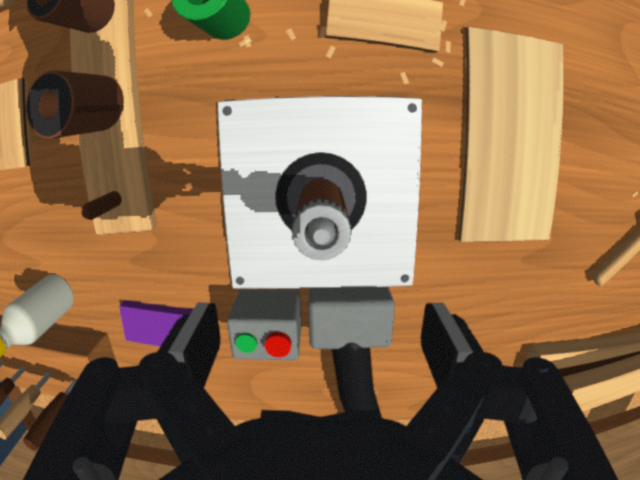

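Wrist view: collar and spindle tip at (322,235), plate central, nothing between the fingers. I check the tip by ray and descend.

```bash
cat >> h.py <<'E'
def fray(s,uv,z):
    K=s["intrinsics"];a=np.array([uv[0]-K[0,2],uv[1]-K[1,2]]);r=np.hypot(*a)+1e-9;t=r/K[0,0]
    c=R.from_quat(s["attitude"]).as_matrix()@np.array([*(a/r*np.sin(t)),np.cos(t)])
    return s["eye"]+c*(z-s["eye"][2])/c[2]
E
python3 - <<'E'
from h import *
s=load("w1.npz")
print(fray(s,(322,235),.132), fray(s,(321.5,231),.126))
print([fray(s,u,.012).round(4) for u in[(227,111),(412,108),(405,279),(240,281)]])
E
python3 -m pendant '[[[0,0,0.04,0,0,0,1],[0,0,0.04,0,0,0,1],[0,0,0.04,0,0,0,1],[0,0,0.04,0,0,0,1],[0,0,0.03,0,0,0,1],[0,0,0,0,0,0,1]]]' 20
python3 -c "
from h import *
go(.623,.0095,.09)"
```

```text
[0.62266436 0.00979046 0.132     ] [0.62172631 0.00947361 0.126     ]
[array([ 0.5353, -0.082 ,  0.012 ]), array([0.5329, 0.0983, 0.012 ]), array([0.7142, 0.1013, 0.012 ]), array([ 0.716 , -0.0794,  0.012 ])]
t: 2.75
tcp_pos: [0.6191, 0.0129, 0.0899]
tool_rot: [-0.001, 1.0, 0.001, -0.005]
force: [-0.6, -0.4, -0.0]
finger_gap: 1.0
gripper_force: 0.0
t 2.8 tcp [0.6191 0.0129 0.0899] phi 90.13 tilt [-0.0092  0.0016] gap 1.0 F [-0.6 -0.4 -0. ] shift [-0.0049 -0.0043 -0.0001] turn 0.01870028124901105
```

```bash
python3 -m pendant '[[[0,0,0,0,0,0,1],[0,0,0,0,0,0,1]]]' 20
python3 -c "
from h import *
go(.623,.0097,.09)"
```

```text
t: 2.95
tcp_pos: [0.624, 0.0113, 0.0951]
tool_rot: [-0.001, 1.0, -0.0, 0.001]
force: [0.3, 0.5, 0.8]
finger_gap: 1.0
gripper_force: 0.0
t 3.0 tcp [0.624  0.0113 0.0951] phi 90.06 tilt [ 0.0028 -0.0004] gap 1.0 F [0.3 0.5 0.8] shift [ 0.0012 -0.002   0.0063] turn 0.008784054603370114
```

```bash
for i in 1 2 3; do python3 -m pendant '[[[0,0,0,0,0,0,1],[0,0,0,0,0,0,1]]]' 20 | sed -n 2,4p; done; python3 -m pendant '[[[0,0,0,0,0,0,1],[0,0,0,0,0,0,1],[0,0,0,0,0,0,1],[0,0,0,0,0,0,1],[0,0,0,0,0,0,1]]]' | sed -n 2,4p
```

```text
tcp_pos: [0.6239, 0.0107, 0.0948]
tool_rot: [-0.0, 1.0, -0.0, 0.001]
force: [-0.7, 0.0, -0.7]
tcp_pos: [0.6233, 0.0105, 0.0938]
tool_rot: [0.0, 1.0, -0.0, 0.0]
force: [0.0, 0.3, 0.5]
tcp_pos: [0.6231, 0.0106, 0.0933]
tool_rot: [0.0, 1.0, 0.0, -0.0]
force: [-0.5, -0.2, -0.2]
tcp_pos: [0.6231, 0.0106, 0.0933]
tool_rot: [0.0, 1.0, 0.0, -0.0]
force: [-0.7, -0.1, -0.4]
```

```bash
python3 -m pendant '[[[0,-0.001,0.002,0,0,0,1],[0,0,0.001,0,0,0,1],[0,0,0,0,0,0,1],[0,0,0,0,0,0,0.7],[0,0,0,0,0,0,0.6],[0,0,0,0,0,0,0.55],[0,0,0,0,0,0,0.5],[0,0,0,0,0,0,0.4],[0,0,0,0,0,0,0.3],[0,0,0,0,0,0,0.3],[0,0,0,0,0,0,0.3],[0,0,0,0,0,0,0.3]]]' 30
python3 -c "
from h import *
go(.623,.0097,.09)"
```

```text
t: 5.25
tcp_pos: [0.6232, 0.01, 0.0911]
tool_rot: [0.0, 1.0, 0.0, 0.0]
force: [-0.9, 1.3, 2.1]
finger_gap: 0.486
gripper_force: 30.8
t 5.2 tcp [0.6232 0.01   0.0911] phi 90.0 tilt [0.0003 0.0002] gap 0.486 F [-0.9  1.3  2.1] shift [ 0.0003 -0.0004  0.0014] turn -0.0006979439097459272
```

```bash
python3 -m pendant '[[[0,0,-0.004,0,0,0,0.3],[0,0,-0.01,0,0,0,0.3],[0,0,-0.014,0,0,0,0.3],[0,0,-0.014,0,0,0,0.3],[0,0,-0.014,0,0,0,0.3],[0,0,-0.014,0,0,0,0.3],[0,0,-0.014,0,0,0,0.3],[0,0,-0.014,0,0,0,0.3],[0,0,-0.014,0,0,0,0.3],[0,0,-0.014,0,0,0,0.3],[0,0,-0.014,0,0,0,0.3],[0,0,-0.014,0,0,0,0.3],[0,0,-0.014,0,0,0,0.3],[0,0,-0.01,0,0,0,0.3],[0,0,-0.004,0,0,0,0.3],[0,0,0,0,0,0,0.3],[0,0,0,0,0,0,0.3],[0,0,0,0,0,0,0.3],[0,0,0,0,0,0,0.3],[0,0,0,0,0,0,0.3]]]' 30
python3 - <<'E'
from h import *
from station import eyes
go(.617,-.2146,.245)
a=eyes.snapshot("scene");b=eyes.snapshot("wrist");np.savez("w2.npz",**b);np.savez("s2.npz",**a)
u=a["pixels"][130:320,270:480];w=b["pixels"][120:420,120:520]
cv2.imwrite("pics/lift.png",np.hstack([cv2.resize(u,(400,362)),cv2.resize(w,(400,362))])[:,:,::-1])
E
```

```text
t: 7.25
tcp_pos: [0.6229, 0.0099, 0.2361]
tool_rot: [0.0, 1.0, 0.0, -0.0]
force: [-0.5, 0.2, -0.9]
finger_gap: 0.487
gripper_force: 30.6
t 7.2 tcp [0.6229 0.0099 0.2361] phi 90.0 tilt [-0.0007  0.0001] gap 0.487 F [-0.5  0.2 -0.9] shift [ 0.0074 -0.2806 -0.0111] turn -0.000183135539255398
```

View pics/lift.png

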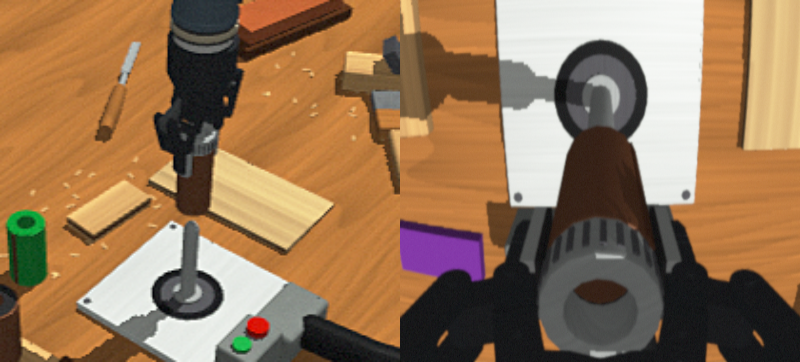

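Scene/wrist crops: drum (left crop 195,190) hangs in the fingers with the collar flat on top (right crop 600,290), the spindle bare. On to the free pin.

```bash
python3 -m pendant '[[[0.0073,-0.008,0,0,0,0,0.3],[0,-0.016,0,0,0,0,0.3],[0,-0.024,0,0,0,0,0.3],[0,-0.03,0,0,0,0,0.3],[0,-0.03,0,0,0,0,0.3],[0,-0.03,0,0,0,0,0.3],[0,-0.03,0,0,0,0,0.3],[0,-0.03,0,0,0,0,0.3],[0,-0.03,0,0,0,0,0.3],[0,-0.024,0,0,0,0,0.3],[0,-0.016,0,0,0,0,0.3],[0,-0.008,0,0,0,0,0.3],[0,-0.004,0,0,0,0,0.3],[0,0,0,0,0,0,0.3],[0,0,0,0,0,0,0.3],[0,0,0,0,0,0,0.3],[0,0,0,0,0,0,0.3],[0,0,0,0,0,0,0.3]]]' 30
python3 - <<'E'
from h import *
from station import eyes
go(.6172,-.2147,.15)
b=eyes.snapshot("wrist");np.savez("w3.npz",**b)
cv2.imwrite("pics/w3.png",cv2.resize(b["pixels"][80:320,160:480],(640,480),interpolation=2)[:,:,::-1])
E
```

```text
t: 9.15
tcp_pos: [0.6173, -0.2137, 0.2366]
tool_rot: [-0.0, 1.0, 0.0, -0.0]
force: [-0.3, -0.8, -2.0]
finger_gap: 0.488
gripper_force: 30.7
t 9.2 tcp [ 0.6173 -0.2137  0.2366] phi 90.04 tilt [-0.  0.] gap 0.488 F [-0.3 -0.8 -2. ] shift [ 0.0002 -0.0013  0.1082] turn 0.00591183874610484
```

View pics/w3.png

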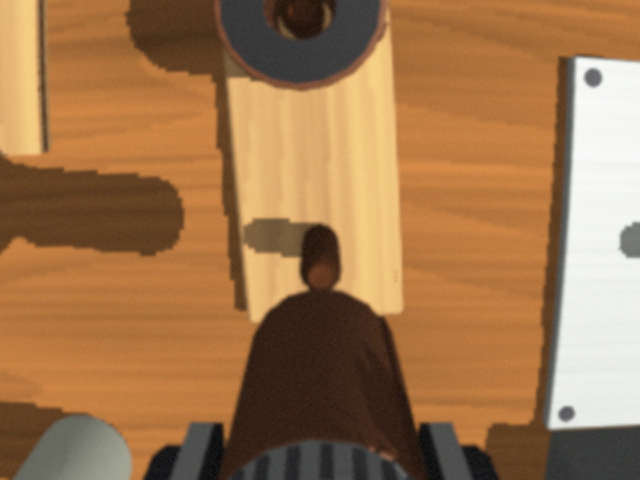

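Pin top at crop (321,272) = full (320.5,216), foot near (320.5,197), aligned with the drum's lower edge (322,292).

```bash
python3 -c "
from h import *
s=load('w3.npz')
print(fray(s,(320.5,215.5),.078),fray(s,(320,197),.018),s['eye'])
print(fray(load('w2.npz'),(0,0),1)*0, load('w2.npz')['eye'])"
python3 -m pendant '[[[0,-0.0013,0.01,0,0,0,0.3],[0,0,0.015,0,0,0,0.3],[0,0,0.02,0,0,0,0.3],[0,0,0.015,0,0,0,0.3],[0,0,0.01,0,0,0,0.3],[0,0,0,0,0,0,0.3],[0,0,0,0,0,0,0.3],[0,0,0,0,0,0,0.3],[0,0,0,0,0,0,0.3]]]' 30
python3 -c "
from h import *
go(.6172,-.2147,.0931)"
```

```text
[ 0.61632225 -0.21448344  0.078     ] [ 0.61476506 -0.21490684  0.018     ] [ 0.53535553 -0.2148052   0.36577126]
[0. 0. 0.] [0.54108349 0.00876701 0.36543836]
t: 10.1
tcp_pos: [0.6177, -0.2154, 0.1814]
tool_rot: [-0.0, 1.0, -0.0, 0.001]
force: [-0.8, -0.5, -2.0]
finger_gap: 0.488
gripper_force: 30.7
t 10.1 tcp [ 0.6177 -0.2154  0.1814] phi 90.0 tilt [ 0.0015 -0.0008] gap 0.488 F [-0.8 -0.5 -2. ] shift [0.0008 0.001  0.1103] turn 0.00047267602741822047
```

```bash
python3 -m pendant '[[[0.001,0.0008,0,0,0,0,0.3],[0,0,0.008,0,0,0,0.3],[0,0,0.01,0,0,0,0.3],[0,0,0.01,0,0,0,0.3],[0,0,0.01,0,0,0,0.3],[0,0,0.01,0,0,0,0.3],[0,0,0.01,0,0,0,0.3],[0,0,0.01,0,0,0,0.3],[0,0,0.01,0,0,0,0.3],[0,0,0.01,0,0,0,0.3],[0,0,0.008,0,0,0,0.3],[0,0,0.006,0,0,0,0.3],[0,0,0.003,0,0,0,0.3],[0,0,0,0,0,0,0.3],[0,0,0,0,0,0,0.3],[0,0,0,0,0,0,0.3],[0,0,0,0,0,0,0.3]]]' 30
python3 -c "
from h import *
go(.6172,-.2147,.0931)"
```

```text
t: 11.8
tcp_pos: [0.6167, -0.2147, 0.0969]
tool_rot: [0.0, 1.0, -0.0, 0.0]
force: [-0.5, -0.9, -2.4]
finger_gap: 0.487
gripper_force: 30.7
t 11.8 tcp [ 0.6167 -0.2147  0.0969] phi 90.0 tilt [ 0.0007 -0.0004] gap 0.487 F [-0.5 -0.9 -2.4] shift [-0.0006 -0.      0.0048] turn -7.97619259509997e-06
```

```bash
python3 -m pendant '[[[0,0,0.003,0,0,0,0.3],[0,0,0.0015,0,0,0,0.3],[0,0,0,0,0,0,0.3],[0,0,0,0,0,0,0.3],[0,0,0,0,0,0,0.55],[0,0,0,0,0,0,0.7],[0,0,0,0,0,0,1],[0,0,0,0,0,0,1],[0,0,0,0,0,0,1],[0,0,-0.01,0,0,0,1],[0,0,-0.02,0,0,0,1],[0,0,-0.03,0,0,0,1],[0,0,-0.03,0,0,0,1],[0,0,-0.03,0,0,0,1],[0,0,-0.02,0,0,0,1],[0,0,-0.01,0,0,0,1],[0,0,0,0,0,0,1],[0,0,0,0,0,0,1]]]' 30
python3 - <<'E'
from h import *
from station import eyes
go(.6172,-.2147,.0931)
b=eyes.snapshot("wrist");np.savez("w4.npz",**b)
cv2.imwrite("pics/w4.png",b["pixels"][:,:,::-1])
E
```

```text
t: 13.6
tcp_pos: [0.6161, -0.2143, 0.2128]
tool_rot: [-0.0, 1.0, 0.0, -0.0]
force: [0.2, -0.6, -0.4]
finger_gap: 0.999
gripper_force: 0.0
t 13.6 tcp [ 0.6161 -0.2143  0.2128] phi 90.0 tilt [-0.0006  0.0003] gap 0.999 F [ 0.2 -0.6 -0.4] shift [-0.0015 -0.0005  0.1496] turn 0.00013182253486337822
```

View pics/w4.png

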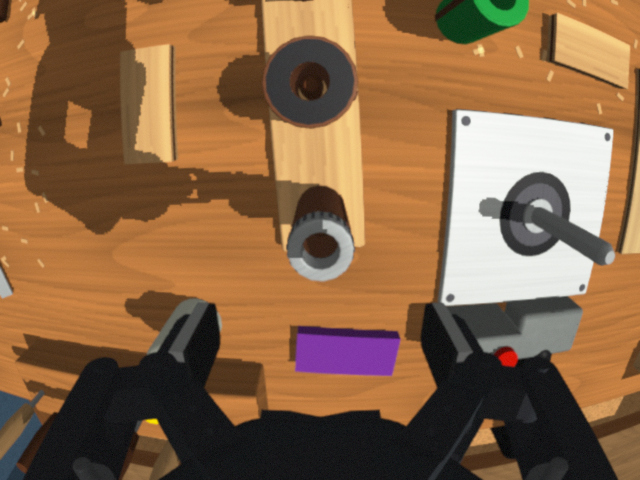

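Wrist view: small drum with collar sits on the pin (321,245), large drum's top ring centred at (311,82).

```bash
python3 -c "
from h import *
s=load('w4.npz')
print(fray(s,(311,81.5),.108),fray(s,(321,245),.128))"
python3 -m pendant '[[[0.01,-0.0008,0,0,0,0,1],[0.02,-0.0016,0,0,0,0,1],[0.03,-0.002,0,0,0,0,1],[0.03,-0.002,0,0,0,0,1],[0.02,-0.0016,0,0,0,0,1],[0.012,-0.001,0,0,0,0,1],[0.007,0,0,0,0,0,1],[0,0,0.01,0,0,0,1],[0,0,0.02,0,0,0,1],[0,0,0.02,0,0,0,1],[0,0,0.02,0,0,0,1],[0,0,0.02,0,0,0,1],[0,0,0.02,0,0,0,1],[0,0,0.01,0,0,0,1],[0,0,0.005,0,0,0,1],[0,0,0,0,0,0,1],[0,0,0,0,0,0,1],[0,0,0,0,0,0,1],[0,0,0,0,0,0,1],[0,0,0,0,0,0,1]]]' 30
python3 -c "
from h import *
go(.5126,-.2218,.088)"
```

```text
[ 0.51379373 -0.22102003  0.108     ] [ 0.61306848 -0.21491242  0.128     ]
t: 15.65
tcp_pos: [0.5135, -0.2219, 0.1134]
tool_rot: [0.0, 1.0, -0.0, 0.0]
force: [1.0, -0.1, -0.3]
finger_gap: 0.999
gripper_force: 0.0
t 15.7 tcp [ 0.5135 -0.2219  0.1134] phi 90.0 tilt [ 0.0008 -0.0006] gap 0.999 F [ 1.  -0.1 -0.3] shift [0.0011 0.0002 0.0318] turn -0.00041149106543437314
```

```bash
python3 -m pendant '[[[0.0005,0.0004,0.01,0,0,0,1],[0,0,0.012,0,0,0,1],[0,0,0.008,0,0,0,1],[0,0,0,0,0,0,1],[0,0,0,0,0,0,1],[0,0,0,0,0,0,1],[0,0,0,0,0,0,0.85],[0,0,0,0,0,0,0.8],[0,0,0,0,0,0,0.75],[0,0,0,0,0,0,0.7],[0,0,0,0,0,0,0.6],[0,0,0,0,0,0,0.5],[0,0,0,0,0,0,0.5],[0,0,0,0,0,0,0.5],[0,0,0,0,0,0,0.5]]]' 30
python3 -c "
from h import *
go(.5132,-.2215,.09)"
```

```text
t: 17.15
tcp_pos: [0.513, -0.2215, 0.0894]
tool_rot: [0.0, 1.0, -0.0, 0.0]
force: [-0.1, 1.8, 6.2]
finger_gap: 0.704
gripper_force: 31.6
t 17.1 tcp [ 0.513  -0.2215  0.0894] phi 90.0 tilt [ 0.0005 -0.0002] gap 0.704 F [-0.1  1.8  6.2] shift [-0.0002 -0.     -0.0007] turn -0.0003272198750319722
```

```bash
python3 -m pendant '[[[0,0,-0.004,0,0,0,0.5],[0,0,-0.01,0,0,0,0.5],[0,0,-0.014,0,0,0,0.5],[0,0,-0.014,0,0,0,0.5],[0,0,-0.014,0,0,0,0.5],[0,0,-0.014,0,0,0,0.5],[0,0,-0.014,0,0,0,0.5],[0,0,-0.014,0,0,0,0.5],[0,0,-0.014,0,0,0,0.5],[0,0,-0.014,0,0,0,0.5],[0,0,-0.014,0,0,0,0.5],[0,0,-0.014,0,0,0,0.5],[0,0,-0.014,0,0,0,0.5],[0,0,-0.01,0,0,0,0.5],[0,0,-0.004,0,0,0,0.5],[0,0,0,0,0,0,0.5]]]' 30
python3 -m pendant '[[[-0.004,0.008,0,0,0,0,0.5],[-0.008,0.016,0,0,0,0,0.5],[-0.012,0.025,0,0,0,0,0.5],[-0.015,0.032,0,0,0,0,0.5],[-0.015,0.032,0,0,0,0,0.5],[-0.015,0.032,0,0,0,0,0.5],[-0.015,0.032,0,0,0,0,0.5],[-0.015,0.032,0,0,0,0,0.5],[-0.015,0.03,0,0,0,0,0.5],[-0.011,0.024,0,0,0,0,0.5],[-0.007,0.014,0,0,0,0,0.5],[-0.004,0.008,0,0,0,0,0.5],[-0.002,0.004,0,0,0,0,0.5],[0,0,0,0,0,0,0.5],[0,0,0,0,0,0,0.5],[0,0,0,0,0,0,0.5],[0,0,0,0,0,0,0.5],[0,0,0,0,0,0,0.5]]]' 30
python3 - <<'E'
from h import *
from station import eyes
go(.6233,.0097,.2)
b=eyes.snapshot("wrist");np.savez("w5.npz",**b)
cv2.imwrite("pics/w5.png",cv2.resize(b["pixels"][80:320,160:480],(640,480),interpolation=2)[:,:,::-1])
E
```

```text
t: 18.75
tcp_pos: [0.513, -0.2215, 0.235]
tool_rot: [-0.0, 1.0, -0.0, 0.0]
force: [-0.1, -0.1, -1.9]
finger_gap: 0.705
gripper_force: 32.9
t: 20.55
tcp_pos: [0.6232, 0.0093, 0.2346]
tool_rot: [0.0, 1.0, -0.0, 0.0]
force: [-0.5, 1.4, -1.4]
finger_gap: 0.703
gripper_force: 32.9
t 20.6 tcp [0.6232 0.0093 0.2346] phi 89.96 tilt [ 0. -0.] gap 0.703 F [-0.5  1.4 -1.4] shift [-0.0002  0.0005  0.0433] turn -0.005997650523419859
```

View pics/w5.png

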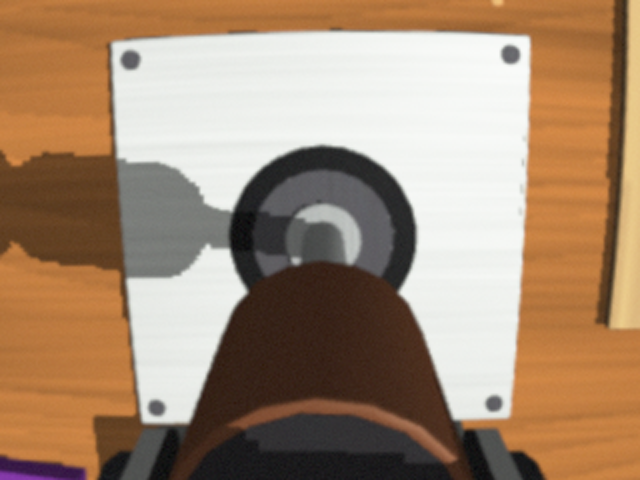

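Washer centre at crop (323,240) = full (321.5,200); drum's lower near edge at (321,211.5), centred on it sideways.

```bash
python3 -c "
from h import *
s=load('w5.npz')
print('washer',fray(s,(321.5,200),.016),'edge',fray(s,(321,211.5),.1632),'drum top near', fray(s,(321.5,279.5),.2532))
print('plate',np.mean([fray(s,(160+u/2,80+v/2),.012) for u,v in[(130,60),(510,55),(494,403),(156,407)]],0))
s=load('w2.npz'); print('bare spindle washer', s['eye'])
"
```

```text
washer [0.62356759 0.00946119 0.016     ] edge [0.59530602 0.00867649 0.1632    ] drum top near [0.59413098 0.00865173 0.2532    ]
plate [0.62407192 0.00932384 0.012     ]
bare spindle washer [0.54108349 0.00876701 0.36543836]
```

```bash
python3 -m pendant '[[[0.0003,0.0005,0.004,0,0,0,0.5],[0,0,0.008,0,0,0,0.5],[0,0,0.008,0,0,0,0.5],[0,0,0.008,0,0,0,0.5],[0,0,0.008,0,0,0,0.5],[0,0,0.006,0,0,0,0.5],[0,0,0.005,0,0,0,0.5],[0,0,0.004,0,0,0,0.5],[0,0,0.004,0,0,0,0.5],[0,0,0.004,0,0,0,0.5],[0,0,0,0,0,0,0.5],[0,0,0,0,0,0,0.5],[0,0,0,0,0,0,0.5]]]' 30
python3 -c "
from h import *
go(.6233,.0097,.0874)"
```

```text
t: 21.9
tcp_pos: [0.6232, 0.0102, 0.1876]
tool_rot: [-0.0, 1.0, -0.0, 0.0]
force: [0.3, -0.1, -2.4]
finger_gap: 0.702
gripper_force: 32.9
t 21.9 tcp [0.6232 0.0102 0.1876] phi 90.0 tilt [ 0.0006 -0.0001] gap 0.702 F [ 0.3 -0.1 -2.4] shift [-1.000e-04 -6.000e-04  1.252e-01] turn 4.463331582425139e-05
```

```bash
python3 -m pendant '[[[0,-0.0006,0.004,0,0,0,0.5],[0,0,0.006,0,0,0,0.5],[0,0,0.006,0,0,0,0.5],[0,0,0.006,0,0,0,0.5],[0,0,0.006,0,0,0,0.5],[0,0,0.006,0,0,0,0.5],[0,0,0.006,0,0,0,0.5],[0,0,0.006,0,0,0,0.5],[0,0,0,0,0,0,0.5],[0,0,0,0,0,0,0.5]]]' 30
python3 -c "
from h import *
go(.6233,.0097,.0874)"
```

```text
t: 22.9
tcp_pos: [0.623, 0.0097, 0.1504]
tool_rot: [-0.0, 1.0, 0.0, -0.0]
force: [-0.1, -0.9, -1.0]
finger_gap: 0.697
gripper_force: 32.9
t 22.9 tcp [0.623  0.0097 0.1504] phi 90.0 tilt [-0.0001  0.    ] gap 0.697 F [-0.1 -0.9 -1. ] shift [-0.0004  0.      0.0787] turn 0.00043778340701350446
```

```bash
python3 -m pendant '[[[0,0,0.004,0,0,0,0.5],[0,0,0.006,0,0,0,0.5],[0,0,0.006,0,0,0,0.5],[0,0,0.006,0,0,0,0.5],[0,0,0.006,0,0,0,0.5],[0,0,0.006,0,0,0,0.5],[0,0,0.006,0,0,0,0.5],[0,0,0.006,0,0,0,0.5],[0,0,0.006,0,0,0,0.5],[0,0,0.006,0,0,0,0.5],[0,0,0.005,0,0,0,0.5],[0,0,0.003,0,0,0,0.5],[0,0,0,0,0,0,0.5],[0,0,0,0,0,0,0.5],[0,0,0,0,0,0,0.5],[0,0,0,0,0,0,0.5]]]' 30
python3 -c "
from h import *
go(.6233,.0097,.0874)"
```

```text
t: 24.5
tcp_pos: [0.6232, 0.0097, 0.098]
tool_rot: [-0.0, 1.0, -0.0, 0.0]
force: [-0.2, -0.6, -1.3]
finger_gap: 0.7
gripper_force: 32.9
t 24.5 tcp [0.6232 0.0097 0.098 ] phi 90.0 tilt [ 0.0006 -0.0001] gap 0.7 F [-0.2 -0.6 -1.3] shift [-0.0001  0.      0.0132] turn 0.00047197179652994444
```

Lower the last 10 mm in ~1 mm steps, in short calls watching force.

```bash
python3 -m pendant '[[[0,0,0.003,0,0,0,0.5],[0,0,0.003,0,0,0,0.5],[0,0,0.002,0,0,0,0.5],[0,0,0.001,0,0,0,0.5],[0,0,0,0,0,0,0.5],[0,0,0,0,0,0,0.5],[0,0,0,0,0,0,0.5]]]' 30
python3 -m pendant '[[[0,0,0.001,0,0,0,0.5],[0,0,0.001,0,0,0,0.5],[0,0,0,0,0,0,0.5],[0,0,0,0,0,0,0.5]]]' 30
python3 -m pendant '[[[0,0,0.001,0,0,0,0.5],[0,0,0.001,0,0,0,0.5],[0,0,0,0,0,0,0.5],[0,0,0,0,0,0,0.5]]]' 30
```

```text
t: 25.2
tcp_pos: [0.6231, 0.0097, 0.0906]
tool_rot: [-0.0, 1.0, -0.0, 0.0]
force: [-0.1, -0.6, -1.7]
finger_gap: 0.701
gripper_force: 32.9
t: 25.6
tcp_pos: [0.623, 0.0097, 0.0888]
tool_rot: [0.0, 1.0, 0.0, -0.0]
force: [-0.5, -0.8, -1.5]
finger_gap: 0.704
gripper_force: 32.9
t: 26.0
tcp_pos: [0.6231, 0.0097, 0.0875]
tool_rot: [0.0, 1.0, -0.0, 0.0]
force: [1.4, 0.8, 0.2]
finger_gap: 0.7
gripper_force: 33.0
```

```bash
python3 -m pendant '[[[0,0,0.0006,0,0,0,0.5],[0,0,0,0,0,0,0.5],[0,0,0,0,0,0,0.5],[0,0,0,0,0,0,0.72],[0,0,0,0,0,0,0.76],[0,0,0,0,0,0,0.85],[0,0,0,0,0,0,1],[0,0,0,0,0,0,1],[0,0,0,0,0,0,1],[0,0,-0.01,0,0,0,1],[0,0,-0.02,0,0,0,1],[0,0,-0.03,0,0,0,1],[0,0,-0.03,0,0,0,1],[0,0,-0.03,0,0,0,1],[0,0,-0.02,0,0,0,1],[0,0,-0.01,0,0,0,1],[0,0,0,0,0,0,1],[0,0,0,0,0,0,1]]]' 30
python3 - <<'E'
from h import *
from station import eyes
b=eyes.snapshot("wrist");np.savez("w6.npz",**b)
go(.6165,-.2147,.2)
cv2.imwrite("pics/w6.png",b["pixels"][:,:,::-1])
E
```

```text
t: 27.8
tcp_pos: [0.6225, 0.0098, 0.2064]
tool_rot: [-0.0, 1.0, 0.0, -0.001]
force: [-0.3, -0.8, -0.3]
finger_gap: 1.0
gripper_force: 0.0
t 27.9 tcp [0.6223 0.0098 0.2059] phi 90.0 tilt [-0.002   0.0003] gap 1.0 F [-0.1  0.2 -0.8] shift [ 0.0072 -0.2806  0.0073] turn -0.00024808872187056803
```

View pics/w6.png

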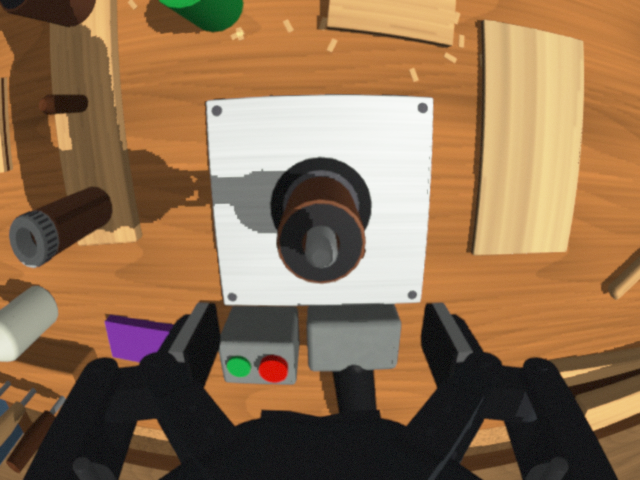

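```bash
python3 -m pendant '[[[0.0072,-0.01,0,0,0,0,1],[0,-0.025,0,0,0,0,1],[0,-0.04,0,0,0,0,1],[0,-0.045,0,0,0,0,1],[0,-0.045,0,0,0,0,1],[0,-0.045,0,0,0,0,1],[0,-0.035,0,0,0,0,1],[0,-0.02,0,0,0,0,1],[0,-0.011,0,0,0,0,1],[0,-0.005,0,0,0,0,1],[0,0,0,0,0,0,1],[0,0,0.015,0,0,0,1],[0,0,0.02,0,0,0,1],[0,0,0.02,0,0,0,1],[0,0,0.02,0,0,0,1],[0,0,0.01,0,0,0,1],[0,0,0.005,0,0,0,1],[0,0,0,0,0,0,1],[0,0,0,0,0,0,1],[0,0,0,0,0,0,1]]]' 30
python3 -c "
from h import *
go(.6165,-.2147,.122)"
```

```text
t: 29.85
tcp_pos: [0.6178, -0.2153, 0.1357]
tool_rot: [-0.0, 1.0, -0.0, 0.001]
force: [-0.4, 0.1, 0.2]
finger_gap: 1.0
gripper_force: 0.0
t 29.9 tcp [ 0.6178 -0.2153  0.1357] phi 90.01 tilt [ 0.0015 -0.0009] gap 1.0 F [-0.4  0.1  0.2] shift [0.0016 0.0008 0.0172] turn 0.0007938065252540832
```

```bash
python3 -m pendant '[[[0.001,0.0005,0.008,0,0,0,1],[0,0,0.007,0,0,0,1],[0,0,0,0,0,0,1],[0,0,0,0,0,0,1],[0,0,0,0,0,0,0.7],[0,0,0,0,0,0,0.6],[0,0,0,0,0,0,0.55],[0,0,0,0,0,0,0.5],[0,0,0,0,0,0,0.4],[0,0,0,0,0,0,0.3],[0,0,0,0,0,0,0.3],[0,0,0,0,0,0,0.3],[0,0,0,0,0,0,0.3]]]' 30
python3 -c "
from h import *
go(.6165,-.2147,.122)"
python3 -m pendant '[[[0,0,-0.004,0,0,0,0.3],[0,0,-0.008,0,0,0,0.3],[0,0,-0.01,0,0,0,0.3],[0,0,-0.008,0,0,0,0.3],[0,0,-0.004,0,0,0,0.3],[0,0,0,0,0,0,0.3],[0,0,0,0,0,0,0.3]]]' 30
python3 - <<'E'
from h import *
from station import eyes
a=eyes.snapshot("scene")
b=eyes.snapshot("wrist");np.savez("w7.npz",**b)
go(.6165,-.2147,.2)
u=a["pixels"][150:390,180:420];w=b["pixels"][100:400,170:470]
cv2.imwrite("pics/col.png",np.hstack([cv2.resize(u,(400,400)),cv2.resize(w,(400,400))])[:,:,::-1])
E
```

```text
t: 31.15
tcp_pos: [0.6168, -0.2148, 0.1232]
tool_rot: [0.0, 1.0, -0.0, 0.0]
force: [0.3, 0.4, 4.3]
finger_gap: 0.482
gripper_force: 30.7
t 31.1 tcp [ 0.6168 -0.2148  0.1232] phi 90.0 tilt [ 0.0008 -0.0003] gap 0.482 F [0.3 0.4 4.3] shift [0.0003 0.0001 0.0015] turn -0.0006051613072342297
t: 31.85
tcp_pos: [0.6163, -0.2147, 0.1501]
tool_rot: [-0.0, 1.0, 0.0, -0.0]
force: [-0.6, -0.7, -0.9]
finger_gap: 0.481
gripper_force: 30.5
t 31.9 tcp [ 0.6162 -0.2146  0.1497] phi 90.0 tilt [-0.0007  0.0003] gap 0.476 F [ 0.4  0.2 -0.9] shift [-0.0003 -0.0001 -0.0629] turn 5.9177052048389144e-05
```

View pics/col.png

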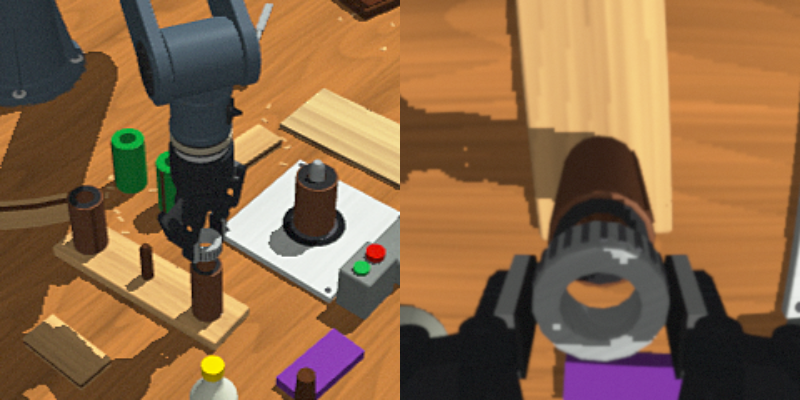

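Crops: collar held level in the fingers (right 600,298), small drum stayed on its pin, large drum on the spindle. Carry it over.

```bash
python3 -c "
from h import *
s=load('w7.npz')
print('collar',fray(s,(320,323.5),.1545))"
python3 -m pendant '[[[0,0,-0.01,0,0,0,0.3],[0,0,-0.015,0,0,0,0.3],[0,0,-0.015,0,0,0,0.3],[0,0,-0.01,0,0,0,0.3],[-0.0086,0.008,0,0,0,0,0.3],[0,0.016,0,0,0,0,0.3],[0,0.024,0,0,0,0,0.3],[0,0.03,0,0,0,0,0.3],[0,0.03,0,0,0,0,0.3],[0,0.03,0,0,0,0,0.3],[0,0.03,0,0,0,0,0.3],[0,0.03,0,0,0,0,0.3],[0,0.03,0,0,0,0,0.3],[0,0.024,0,0,0,0,0.3],[0,0.016,0,0,0,0,0.3],[0,0.008,0,0,0,0,0.3],[0,0.004,0,0,0,0,0.3],[0,0,0,0,0,0,0.3],[0,0,0,0,0,0,0.3],[0,0,0,0,0,0,0.3]]]' 30
python3 -m pendant '[[[0,0,0,0,0,0,0.3],[0,0,0,0,0,0,0.3],[0,0,0,0,0,0,0.3]]]' 30 >/dev/null
python3 - <<'E'
from h import *
from station import eyes
go(.6233,.0097,.1212)
b=eyes.snapshot("wrist");np.savez("w8.npz",**b)
cv2.imwrite("pics/w8.png",cv2.resize(b["pixels"][150:390,200:440],(600,600),interpolation=2)[:,:,::-1])
E
```

```text
collar [ 0.61320276 -0.21576781  0.1545    ]
t: 33.95
tcp_pos: [0.6234, 0.0084, 0.19]
tool_rot: [0.001, 1.0, -0.0, 0.0]
force: [0.2, -0.7, -0.1]
finger_gap: 0.478
gripper_force: 30.5
t 34.2 tcp [0.6233 0.009  0.19  ] phi 89.97 tilt [-0. -0.] gap 0.476 F [-0.2 -0.1 -0.3] shift [0.0001 0.0009 0.086 ] turn -0.0038818416017762066
```

View pics/w8.png

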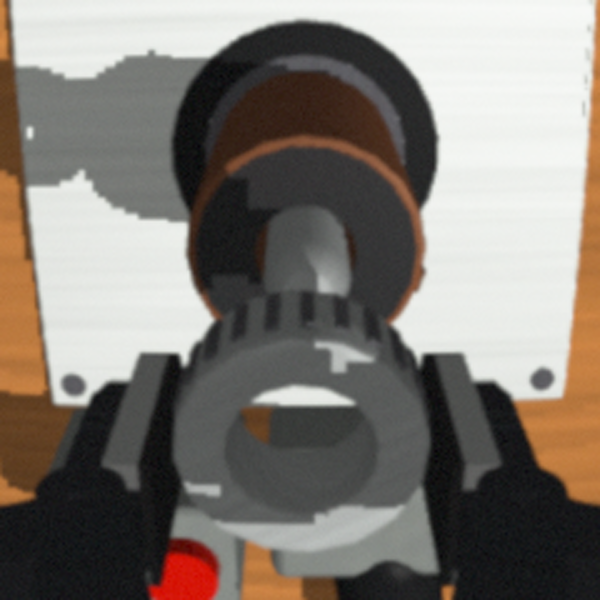

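Wrist crop: collar's top face spans x 173–431, y ~340–550; the drum top's rim 190–425 with its near edge at y 137; spindle tip hidden behind the collar. I cast these edges to check the collar's offset.

```bash
python3 -c "
from h import *
s=load('w8.npz')
f=lambda u,v,z:fray(s,(200+u*.4,150+v*.4),z)[:2].round(4)
for z in(.193,.195,.197): print(z,[f(*p,z) for p in[(173,440),(431,440),(302,340),(302,550)]])
for z in(.193,.195): print('bore',z,[f(*p,z) for p in[(225,440),(378,440),(302,386),(302,516)]])
print('drum',[f(*p,.106) for p in[(190,250),(425,250),(305,137)]])
print('spindle silhouette',[f(*p,.106) for p in [(263,240),(352,240)]])
"
```

```text
0.193 [array([ 0.6228, -0.0126]), array([0.6229, 0.0289]), array([0.6045, 0.0081]), array([0.6456, 0.0081])]
0.195 [array([ 0.6215, -0.0123]), array([0.6216, 0.0286]), array([0.6035, 0.0081]), array([0.6439, 0.0081])]
0.197 [array([ 0.6202, -0.012 ]), array([0.6203, 0.0283]), array([0.6025, 0.0081]), array([0.6423, 0.0081])]
bore 0.193 [array([ 0.6227, -0.0042]), array([0.6227, 0.0203]), array([0.6126, 0.0081]), array([0.638 , 0.0081])]
bore 0.195 [array([ 0.6214, -0.004 ]), array([0.6214, 0.0201]), array([0.6114, 0.0081]), array([0.6365, 0.0081])]
drum [array([ 0.6234, -0.0194]), array([0.6235, 0.0387]), array([0.5948, 0.009 ])]
spindle silhouette [array([ 0.6207, -0.0013]), array([0.6208, 0.0205])]
```

```bash
python3 -m pendant '[[[0,0.0009,0.005,0,0,0,0.3],[0,0,0.01,0,0,0,0.3],[0,0,0.01,0,0,0,0.3],[0,0,0.01,0,0,0,0.3],[0,0,0.007,0,0,0,0.3],[0,0,0.004,0,0,0,0.3],[0,0,0.004,0,0,0,0.3],[0,0,0.004,0,0,0,0.3],[0,0,0.004,0,0,0,0.3],[0,0,0,0,0,0,0.3],[0,0,0,0,0,0,0.3],[0,0,0,0,0,0,0.3],[0,0,0,0,0,0,0.3],[0,0,0,0,0,0,0.3]]]' 30
python3 -c "
from h import *
go(.6233,.0097,.1212)"
```

```text
t: 35.7
tcp_pos: [0.6234, 0.01, 0.1438]
tool_rot: [0.0, 1.0, -0.0, 0.0]
force: [-0.2, -0.0, -1.9]
finger_gap: 0.48
gripper_force: 30.5
t 35.7 tcp [0.6234 0.01   0.1438] phi 90.0 tilt [ 0.0003 -0.0001] gap 0.48 F [-0.2 -0.  -1.9] shift [ 0.0002 -0.0004  0.0283] turn -6.17171200899352e-05
```

```bash
python3 -m pendant '[[[0,-0.0003,0.004,0,0,0,0.3],[0,0,0.004,0,0,0,0.3],[0,0,0.004,0,0,0,0.3],[0,0,0.003,0,0,0,0.3],[0,0,0,0,0,0,0.3],[0,0,0,0,0,0,0.3]]]' 30
python3 -m pendant '[[[0,0,0.003,0,0,0,0.3],[0,0,0.003,0,0,0,0.3],[0,0,0.002,0,0,0,0.3],[0,0,0.001,0,0,0,0.3],[0,0,0,0,0,0,0.3],[0,0,0,0,0,0,0.3],[0,0,0,0,0,0,0.3]]]' 30
```

```text
t: 36.3
tcp_pos: [0.6233, 0.0098, 0.1315]
tool_rot: [0.0, 1.0, 0.0, -0.0]
force: [0.1, -0.2, -1.4]
finger_gap: 0.484
gripper_force: 30.5
t: 37.0
tcp_pos: [0.6234, 0.0098, 0.1245]
tool_rot: [0.0, 1.0, -0.0, 0.0]
force: [-0.3, -0.3, -1.2]
finger_gap: 0.481
gripper_force: 30.5
```

```bash
python3 -m pendant '[[[0,0,0.0015,0,0,0,0.3],[0,0,0.0015,0,0,0,0.3],[0,0,0.0005,0,0,0,0.3],[0,0,0,0,0,0,0.3],[0,0,0,0,0,0,0.3],[0,0,0,0,0,0,0.3]]]' 30
python3 -m pendant '[[[0,0,0.0005,0,0,0,0.3],[0,0,0.0005,0,0,0,0.3],[0,0,0,0,0,0,0.3],[0,0,0,0,0,0,0.3]]]' 30
```

```text
t: 37.6
tcp_pos: [0.6234, 0.0098, 0.1217]
tool_rot: [0.0, 1.0, -0.0, 0.0]
force: [-0.1, 0.4, -1.7]
finger_gap: 0.481
gripper_force: 30.5
t: 38.0
tcp_pos: [0.6235, 0.0097, 0.1212]
tool_rot: [-0.0, 1.0, -0.0, 0.0]
force: [-0.9, 0.8, 2.9]
finger_gap: 0.482
gripper_force: 30.7
```

```bash
python3 -m pendant '[[[0,0,0,0,0,0,0.55],[0,0,0,0,0,0,0.7],[0,0,0,0,0,0,1],[0,0,0,0,0,0,1],[0,0,0,0,0,0,1],[0,0,-0.01,0,0,0,1],[0,0,-0.02,0,0,0,1],[0,0,-0.03,0,0,0,1],[0,0,-0.03,0,0,0,1],[0,0,-0.03,0,0,0,1],[0,0,-0.01,0,0,0,1],[0,0,-0.005,0,0,0,1],[0,0,0,0,0,0,1],[0,0,0,0,0,0,1],[0,0,0,0,0,0,1]]]' 30
python3 - <<'E'
from h import *
from station import eyes
t=eyes.snapshot("top");np.savez("top1.npz",**t);w=eyes.snapshot("wrist");s=eyes.snapshot("scene")
P=cloud(t);z=P[...,2]
m=(z>.010)&(z<.022);n,l,st,c=cv2.connectedComponentsWithStats(m.astype(np.uint8))
for i in range(1,n):
    if 300<st[i,4]<800: k=l==i; print(c[i].round(),rect(P[k][:,:2]),np.median(z[k]).round(4),t["pixels"][k].mean(0).round())
go(.5185,-.379,.03)
cv2.imwrite("pics/chk.png",np.hstack([cv2.resize(w["pixels"][130:370,200:440],(400,400)),cv2.resize(s["pixels"][190:350,190:430],(400,400))])[:,:,::-1])
E
```

```text
t: 39.5
tcp_pos: [0.6226, 0.0098, 0.2275]
tool_rot: [0.0, 1.0, 0.0, -0.001]
force: [0.9, -0.5, 0.1]
finger_gap: 0.998
gripper_force: 0.0
[375. 168.] (array([ 781.8, -186.7]), 109.8, 54.8, 85.7) 0.0157 [152.  78. 176.]
[162. 209.] (array([660.5, 461.2]), 217.2, 52.8, -51.2) 0.0178 [173. 147. 114.]
[439. 251.] (array([ 517.4, -377.5]), 111.5, 53.6, -1.9) 0.0157 [220. 185. 131.]
[125. 307.] (array([359.4, 616.6]), 232.9, 89.8, 74.5) 0.018 [109.  67.  41.]
[319. 403.] (array([ 61.6, -12.5]), 198.4, 83.1, 80.1) 0.0142 [75. 78. 82.]
t 39.6 tcp [0.623  0.0098 0.228 ] phi 90.0 tilt [-0.0015  0.0002] gap 1.004 F [ 0.8 -0.4  0.2] shift [ 0.1302 -0.4861  0.2476] turn -0.00014346433629659335
```

View pics/chk.png

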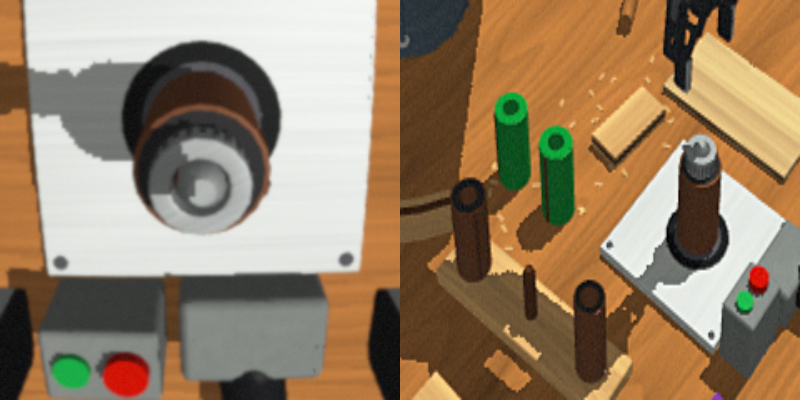

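Collar sits flat round the spindle on the large drum (left crop 200,182), small drum on its pin. Two wooden blanks only: (439,251) and the one at (292,274); fetch the first.

```bash
python3 -m pendant '[[[0.007,-0.0248,0,0,0,0,1],[0.013,-0.048,0,0,0,0,1],[0.013,-0.048,0,0,0,0,1],[0.013,-0.048,0,0,0,0,1],[0.013,-0.048,0,0,0,0,1],[0.013,-0.048,0,0,0,0,1],[0.013,-0.048,0,0,0,0,1],[0.013,-0.048,0,0,0,0,1],[0.013,-0.048,0,0,0,0,1],[0.013,-0.048,0,0,0,0,1],[0.007,-0.028,0,0,0,0,1],[0,0,0.03,0,0,0,1],[0,0,0.04,0,0,0,1],[0,0,0.04,0,0,0,1],[0,0,0.04,0,0,0,1],[0,0,0.02,0,0,0,1],[0,0,0,0,0,0,1],[0,0,0,0,0,0,1],[0,0,0,0,0,0,1],[0,0,0,0,0,0,1]]]' 30
python3 - <<'E'
from h import *
from station import eyes
t=eyes.snapshot("wrist");go(.518,-.378,.018);np.savez("w9.npz",**t)
hsv=cv2.cvtColor(t["pixels"],cv2.COLOR_RGB2HSV)
cv2.imwrite("pics/w9.png",t["pixels"][:,:,::-1])
E
```

```text
t: 41.65
tcp_pos: [0.5194, -0.3789, 0.0947]
tool_rot: [-0.0, 1.0, -0.001, 0.001]
force: [-0.3, -0.6, 0.4]
finger_gap: 1.003
gripper_force: 0.0
t 41.7 tcp [ 0.5193 -0.3788  0.0945] phi 90.0 tilt [ 0.0021 -0.0022] gap 0.997 F [0.1 0.3 0.4] shift [0.0018 0.0012 0.0956] turn 0.00044713908143918606
```

View pics/w9.png

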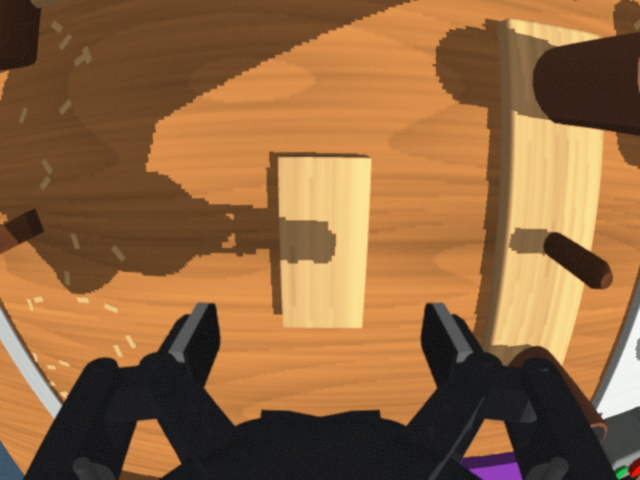

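```bash
python3 -c "
from h import *
s=load('w9.npz')
p=[fray(s,u,.016)[:2] for u in[(278,157),(371,157),(363,327),(284,328)]];print(np.round(p,4),np.mean(p,0),rect(p))"
python3 -m pendant '[[[0.0016,0.0012,0.015,0,0,0,1],[0,0,0.02,0,0,0,1],[0,0,0.02,0,0,0,1],[0,0,0.015,0,0,0,1],[0,0,0.01,0,0,0,1],[0,0,0.006,0,0,0,1],[0,0,0,0,0,0,1],[0,0,0,0,0,0,1],[0,0,0,0,0,0,1],[0,0,0,0,0,0,1]]]' 30
python3 -c "
from h import *
go(.518,-.378,.018)"
```

```text
[[ 0.4619 -0.4038]
 [ 0.4618 -0.3516]
 [ 0.5725 -0.3518]
 [ 0.5733 -0.4042]] [ 0.51737607 -0.37786394] (array([ 517.5, -377.9]), 111.6, 52.4, -0.1)
t: 42.7
tcp_pos: [0.5176, -0.3774, 0.0247]
tool_rot: [-0.0, 1.0, -0.0, 0.0]
force: [0.0, -0.5, 0.1]
finger_gap: 0.997
gripper_force: 0.0
t 42.7 tcp [ 0.5176 -0.3774  0.0247] phi 90.0 tilt [ 0.0009 -0.001 ] gap 0.997 F [ 0.  -0.5  0.1] shift [-0.0005 -0.0007  0.0084] turn 0.0004583626039704047
```

```bash
python3 -m pendant '[[[0,-0.0006,0.005,0,0,0,1],[0,0,0.003,0,0,0,1],[0,0,0,0,0,0,1],[0,0,0,0,0,0,1],[0,0,0,0,0,0,1],[0,0,0,0,0,0,0.8],[0,0,0,0,0,0,0.7],[0,0,0,0,0,0,0.6],[0,0,0,0,0,0,0.5],[0,0,0,0,0,0,0.4],[0,0,0,0,0,0,0.4],[0,0,0,0,0,0,0.4],[0,0,0,0,0,0,0.4]]]' 30
python3 -c "
from h import *
go(.518,-.378,.018)"
```

```text
t: 44.0
tcp_pos: [0.5174, -0.3777, 0.0179]
tool_rot: [0.0, 1.0, -0.0, 0.0]
force: [-0.1, -0.4, 4.6]
finger_gap: 0.6
gripper_force: 32.1
t 44.0 tcp [ 0.5174 -0.3777  0.0179] phi 90.0 tilt [ 0.0004 -0.0003] gap 0.6 F [-0.1 -0.4  4.6] shift [-0.0007 -0.0003 -0.0001] turn -0.0005055761446882943
```

```bash
python3 -m pendant '[[[0,0,-0.006,0,0,0,0.4],[0,0,-0.015,0,0,0,0.4],[0,0,-0.025,0,0,0,0.4],[0,0,-0.03,0,0,0,0.4],[0,0,-0.03,0,0,0,0.4],[0,0,-0.03,0,0,0,0.4],[0,0,-0.03,0,0,0,0.4],[0,0,-0.03,0,0,0,0.4],[0,0,-0.025,0,0,0,0.4],[0,0,-0.015,0,0,0,0.4],[0,0,-0.006,0,0,0,0.4],[0,0,0,0,0,0,0.4]]]' 30
python3 -m pendant '[[[-0.001,0.012,0,0,0,0,0.4],[-0.002,0.024,0,0,0,0,0.4],[-0.003,0.04,0,0,0,0,0.4],[-0.003,0.05,0,0,0,0,0.4],[-0.003,0.05,0,0,0,0,0.4],[-0.003,0.05,0,0,0,0,0.4],[-0.003,0.05,0,0,0,0,0.4],[-0.003,0.05,0,0,0,0,0.4],[-0.003,0.05,0,0,0,0,0.4],[-0.003,0.05,0,0,0,0,0.4],[-0.003,0.05,0,0,0,0,0.4],[-0.003,0.05,0,0,0,0,0.4],[-0.003,0.05,0,0,0,0,0.4],[-0.003,0.05,0,0,0,0,0.4],[-0.003,0.045,0,0,0,0,0.4],[-0.003,0.035,0,0,0,0,0.4],[-0.002,0.022,0,0,0,0,0.4],[-0.001,0.012,0,0,0,0,0.4],[0,0.005,0,0,0,0,0.4],[0,0,0,0,0,0,0.4]]]' 30
python3 -m pendant '[[[0,0,0,0,0,0,0.4],[0,0,0,0,0,0,0.4],[0,0,0,0,0,0,0.4],[0,0,0,0,0,0,0.4],[0,0,0,0,0,0,0.4]]]' 30
python3 -c "
from h import *
from station import eyes
go(.556,.218,.1)
t=eyes.snapshot('wrist');np.savez('w10.npz',**t)
cv2.imwrite('pics/w10.png',t['pixels'][:,:,::-1])"
```

```text
t: 45.2
tcp_pos: [0.5173, -0.3776, 0.2117]
tool_rot: [-0.0, 1.0, -0.0, 0.0]
force: [-0.9, -0.3, 0.2]
finger_gap: 0.594
gripper_force: 31.6
t: 47.2
tcp_pos: [0.5553, 0.2181, 0.211]
tool_rot: [0.0, 1.0, -0.0, -0.0]
force: [-0.2, -0.5, 0.4]
finger_gap: 0.599
gripper_force: 31.6
t: 47.7
tcp_pos: [0.5558, 0.2181, 0.2113]
tool_rot: [0.0, 1.0, -0.0, 0.0]
force: [-0.8, -0.4, -0.2]
finger_gap: 0.597
gripper_force: 31.6
t 47.7 tcp [0.5558 0.2181 0.2113] phi 89.97 tilt [ 0.0001 -0.    ] gap 0.597 F [-0.8 -0.4 -0.2] shift [-3.000e-04 -1.000e-04  1.391e-01] turn -0.004587213387043996
```

View pics/w10.png

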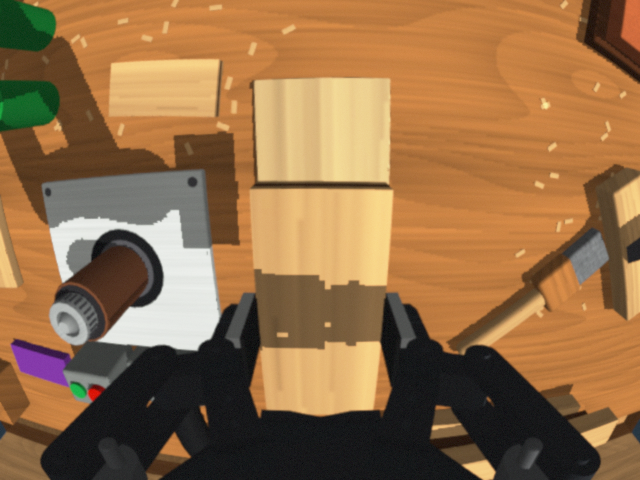

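Wrist view: blank held level and square (252–392, 185–415), board beneath it, the second blank still at (165,88). Lower.

```bash
python3 -m pendant '[[[0,0,0.01,0,0,0,0.4],[0,0,0.025,0,0,0,0.4],[0,0,0.03,0,0,0,0.4],[0,0,0.03,0,0,0,0.4],[0,0,0.03,0,0,0,0.4],[0,0,0.03,0,0,0,0.4],[0,0,0.025,0,0,0,0.4],[0,0,0.015,0,0,0,0.4],[0,0,0.01,0,0,0,0.4],[0,0,0.005,0,0,0,0.4],[0,0,0.003,0,0,0,0.4],[0,0,0,0,0,0,0.4],[0,0,0,0,0,0,0.4],[0,0,0,0,0,0,0.4],[0,0,0,0,0,0,0.4],[0,0,0,0,0,0,0.4]]]' 30
python3 -c "
from h import *
go(.556,.218,.0269)"
```

```text
t: 49.35
tcp_pos: [0.5558, 0.2184, 0.0411]
tool_rot: [-0.0, 1.0, 0.0, 0.0]
force: [-0.6, 0.3, 0.1]
finger_gap: 0.6
gripper_force: 31.6
t 49.4 tcp [0.5558 0.2184 0.0411] phi 90.0 tilt [0.0005 0.0001] gap 0.6 F [-0.6  0.3  0.1] shift [-0.0002 -0.0006  0.0178] turn 0.00019780932164135473
```

```bash
python3 -m pendant '[[[0,0,0.005,0,0,0,0.4],[0,0,0.005,0,0,0,0.4],[0,0,0.004,0,0,0,0.4],[0,0,0.002,0,0,0,0.4],[0,0,0.001,0,0,0,0.4],[0,0,0,0,0,0,0.4],[0,0,0,0,0,0,0.4],[0,0,0,0,0,0,0.4]]]' 30
python3 -m pendant '[[[0,0,0.0008,0,0,0,0.4],[0,0,0,0,0,0,0.4],[0,0,0,0,0,0,0.4],[0,0,0,0,0,0,0.4]]]' 30
```

```text
t: 50.15
tcp_pos: [0.5558, 0.2185, 0.0273]
tool_rot: [-0.0, 1.0, 0.0, 0.0]
force: [-0.2, 0.6, -0.1]
finger_gap: 0.596
gripper_force: 31.6
t: 50.55
tcp_pos: [0.5559, 0.2184, 0.0269]
tool_rot: [0.0, 1.0, 0.0, 0.0]
force: [-1.6, -0.3, 4.0]
finger_gap: 0.596
gripper_force: 32.0
```

```bash
python3 -m pendant '[[[0,0,0,0,0,0,0.7],[0,0,0,0,0,0,1],[0,0,0,0,0,0,1],[0,0,0,0,0,0,1],[0,0,-0.01,0,0,0,1],[0,0,-0.02,0,0,0,1],[0,0,-0.03,0,0,0,1],[0,0,-0.03,0,0,0.5,1],[0,0,-0.03,0,0,1,1],[0,0,-0.02,0,0,1,1],[0,0,-0.01,0,0,1,1],[0,0,0,0,0,1,1],[0,0,0,0,0,1,1],[0,0,0,0,0,1,1],[0,0,0,0,0,1,1],[0,0,0,0,0,1,1],[0,0,0,0,0,1,1],[0,0,0,0,0,1,1],[0,0,0,0,0,1,1],[0,0,0,0,0,1,1]]]' 30
python3 -m pendant '[[[0,0,0,0,0,1,1],[0,0,0,0,0,0.36,1],[0,0,0,0,0,0,1],[0,0,0,0,0,0,1],[0,0,0,0,0,0,1]]]' 30
python3 -c "
from h import *
from station import eyes
t=eyes.snapshot('scene');P=cloud(t);z=P[...,2]
m=(z>.010)&(z<.022);n,l,st,c=cv2.connectedComponentsWithStats(m.astype(np.uint8))
for i in range(1,n):
    k=l==i
    if st[i,4]>600 and abs(P[k][:,0].mean()-.45)<.08: print(c[i].round(),st[i,4],rect(P[k][:,:2]))
go(.4423,.0712,.1,-5.3)"
```

```text
t: 52.55
tcp_pos: [0.5559, 0.2185, 0.1482]
tool_rot: [0.683, 0.73, 0.001, 0.001]
force: [0.9, -0.0, -0.1]
finger_gap: 1.002
gripper_force: 0.0
t: 53.05
tcp_pos: [0.5557, 0.2184, 0.1472]
tool_rot: [0.739, 0.674, 0.0, 0.0]
force: [-0.4, 0.2, -0.6]
finger_gap: 0.998
gripper_force: 0.0
[327. 239.] 611 (array([444.1,  69.2]), 117.2, 58.0, 83.8)
[272. 321.] 2456 (array([ 513.1, -224.5]), 294.6, 82.5, 4.1)
[110. 452.] 717 (array([ 521.5, -661.8]), 129.9, 31.5, -68.3)
t 53.1 tcp [0.5557 0.2184 0.147 ] phi -5.26 tilt [0.0005 0.0001] gap 0.997 F [-0.4 -0.3 -0.1] shift [-0.1963 -0.1243  0.0587] turn 0.005680144042056355
```

```bash
python3 -m pendant '[[[-0.0125,-0.008,0,0,0,0,1],[-0.025,-0.016,0,0,0,0,1],[-0.035,-0.022,0,0,0,0,1],[-0.04,-0.025,0,0,0,0,1],[-0.035,-0.022,0,0,0,0,1],[-0.025,-0.016,0,0,0,0,1],[-0.016,-0.0103,0,0,0,0,1],[-0.008,-0.005,0,0,0,0,1],[0,0,0.015,0,0,0,1],[0,0,0.02,0,0,0,1],[0,0,0.015,0,0,0,1],[0,0,0.009,0,0,0,1],[0,0,0,0,0,0,1],[0,0,0,0,0,0,1],[0,0,0,0,0,0,1],[0,0,0,0,0,0,1]]]' 30
python3 - <<'E'
from h import *
from station import eyes
t=eyes.snapshot("wrist");go(.4423,.0712,.018,-5.3);np.savez("w11.npz",**t)
cv2.imwrite("pics/w11.png",t["pixels"][:,:,::-1])
hsv=cv2.cvtColor(t["pixels"],cv2.COLOR_RGB2HSV);m=((hsv[...,1]<135)&(hsv[...,2]>150)&(hsv[...,0]<30)).astype(np.uint8);m=cv2.morphologyEx(m,cv2.MORPH_OPEN,np.ones((5,5)))
n,l,st,c=cv2.connectedComponentsWithStats(m)
for i in range(1,n):
    if st[i,4]>3000:
        q=cv2.findContours((l==i).astype(np.uint8),0,1)[0][0][:,0];print(c[i].round(),st[i],rect([fray(t,u,.016)[:2] for u in q]))
E
```

```text
t: 54.7
tcp_pos: [0.4425, 0.0711, 0.0999]
tool_rot: [0.739, 0.674, 0.0, 0.0]
force: [-0.4, 0.3, -0.2]
finger_gap: 1.0
gripper_force: 0.0
t 54.8 tcp [0.4425 0.0711 0.0998] phi -5.29 tilt [ 0.0011 -0.0001] gap 0.999 F [-0.5  0.8 -0.2] shift [ 1.000e-04 -3.000e-04  1.023e-01] turn 0.0018216094259203338
[462.  47.] [  294     0   325   103 26843] (array([553.1, 196.9]), 223.1, 73.7, 0.9)
[319. 238.] [  276   157    88   167 13859] (array([442.4,  72.1]), 109.8, 51.5, 84.6)
```

```bash
python3 -m pendant '[[[0.001,-0.0003,0.015,0,0,0,1],[0,0,0.02,0,0,0,1],[0,0,0.02,0,0,0,1],[0,0,0.02,0,0,0,1],[0,0,0.012,0,0,0,1],[0,0,0.006,0,0,0,1],[0,0,0.003,0,0,0,1],[0,0,0,0,0,0,1],[0,0,0,0,0,0,1],[0,0,0,0,0,0,1],[0,0,0,0,0,0,1]]]' 30
python3 -c "
from h import *
go(.4423,.0720,.018,-5.4)"
```

```text
t: 55.85
tcp_pos: [0.4422, 0.0719, 0.023]
tool_rot: [0.739, 0.674, 0.0, 0.0]
force: [0.2, -0.1, -1.0]
finger_gap: 0.997
gripper_force: 0.0
t 55.9 tcp [0.4422 0.0719 0.023 ] phi -5.29 tilt [ 0.0008 -0.0001] gap 0.997 F [ 0.2 -0.1 -1. ] shift [0.0002 0.0001 0.0062] turn 0.01554048621968358
```

```bash
python3 -m pendant '[[[0,0,0.004,0,0,0,1],[0,0,0.002,0,0,0,1],[0,0,0,0,0,0,1],[0,0,0,0,0,0,1],[0,0,0,0,0,0,0.8],[0,0,0,0,0,0,0.7],[0,0,0,0,0,0,0.6],[0,0,0,0,0,0,0.5],[0,0,0,0,0,0,0.4],[0,0,0,0,0,0,0.4],[0,0,0,0,0,0,0.4],[0,0,0,0,0,0,0.4]]]' 30
python3 -m pendant '[[[0,0,-0.006,0,0,0,0.4],[0,0,-0.015,0,0,0,0.4],[0,0,-0.025,0,0,0,0.4],[0,0,-0.03,0,0,0,0.4],[0,0,-0.03,0,0,0,0.4],[0,0,-0.025,0,0,0,0.4],[0,0,-0.015,0,0,0,0.4],[0,0,-0.006,0,0,0,0.4],[0,0,0,0,0,0,0.4],[0,0,0,0,0,0,0.4]]]' 30
python3 -c "
from h import *
go(.5559,.2184,.16,-5.26)"
```

```text
t: 57.05
tcp_pos: [0.442, 0.0719, 0.0181]
tool_rot: [0.739, 0.674, 0.0, 0.0]
force: [-0.8, -0.2, 6.0]
finger_gap: 0.594
gripper_force: 31.4
t: 58.05
tcp_pos: [0.4416, 0.0719, 0.1392]
tool_rot: [0.739, 0.674, -0.0, -0.0]
force: [-0.5, -0.0, -0.1]
finger_gap: 0.596
gripper_force: 31.7
t 58.0 tcp [0.4416 0.0719 0.1392] phi -5.29 tilt [-0.0008  0.0001] gap 0.596 F [-0.5 -0.  -0.1] shift [ 0.1955  0.1254 -0.0261] turn -0.004640689693926373
```

```bash
python3 -m pendant '[[[0.0125,0.008,-0.01,0,0,0,0.4],[0.025,0.016,-0.01,0,0,0,0.4],[0.035,0.0225,0,0,0,0,0.4],[0.04,0.0255,0,0,0,0,0.4],[0.035,0.0225,0,0,0,0,0.4],[0.025,0.016,0,0,0,0,0.4],[0.015,0.0098,0,0,0,0,0.4],[0.008,0.005,0,0,0,0,0.4],[0,0,0,0,0,-0.5,0.4],[0,0,0,0,0,-0.9,0.4],[0,0,0,0,0,-1,0.4],[0,0,0,0,0,-1,0.4],[0,0,0,0,0,-1,0.4],[0,0,0,0,0,-1,0.4],[0,0,0,0,0,-1,0.4],[0,0,0,0,0,-1,0.4],[0,0,0,0,0,-1,0.4],[0,0,0,0,0,-1,0.4],[0,0,0,0,0,-1,0.4],[0,0,0,0,0,-1,0.4]]]' 30
python3 -m pendant '[[[0,0,0,0,0,-1,0.4],[0,0,0,0,0,-1,0.4],[0,0,0,0,0,-0.46,0.4],[0,0,0,0,0,0,0.4],[0,0,0,0,0,0,0.4],[0,0,0,0,0,0,0.4],[0,0,0,0,0,0,0.4],[0,0,0,0,0,0,0.4]]]' 30
python3 - <<'E'
from h import *
from station import eyes
go(.5559,.2184,.0431)
t=eyes.snapshot("top");P=cloud(t);z=P[...,2]
w=eyes.snapshot("wrist");np.savez("w12.npz",**w)
hsv=cv2.cvtColor(w["pixels"],cv2.COLOR_RGB2HSV);m=((hsv[...,1]<150)&(hsv[...,2]>110)&(hsv[...,0]<30)).astype(np.uint8);m=cv2.morphologyEx(m,cv2.MORPH_OPEN,np.ones((5,5)))
cv2.imwrite("pics/w12.png",w["pixels"][:,:,::-1])
E
```

```text
t: 60.05
tcp_pos: [0.5552, 0.2177, 0.1544]
tool_rot: [0.145, 0.989, -0.001, -0.001]
force: [-0.6, 0.2, -0.1]
finger_gap: 0.596
gripper_force: 31.7
t: 60.85
tcp_pos: [0.5562, 0.2183, 0.1554]
tool_rot: [0.0, 1.0, -0.0, -0.0]
force: [-0.4, -0.7, -0.3]
finger_gap: 0.596
gripper_force: 31.7
t 60.9 tcp [0.5562 0.2183 0.1554] phi 89.98 tilt [-0.0001 -0.    ] gap 0.596 F [-0.4 -0.7 -0.3] shift [3.000e-04 1.000e-04 1.403e-01] turn -0.0024343996711768162
```

View pics/w12.png

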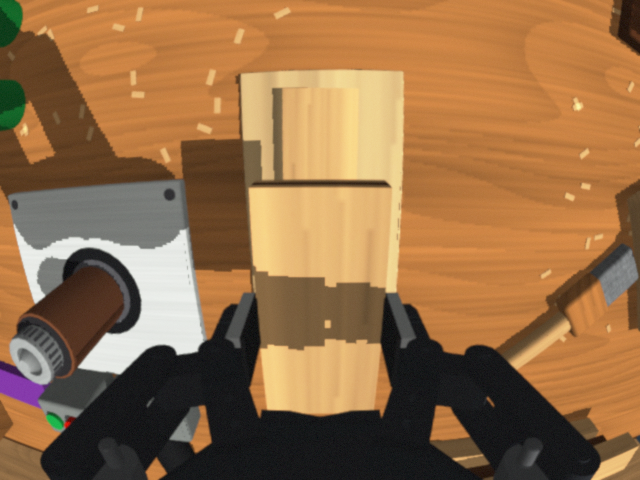

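Wrist view: held blank's near edge at row 183 (250–391), the placed blank's near edge at row 88 (282–359) on the board.

```bash
python3 -c "
from h import *
s=load('w12.npz')
for n,p,z in[('placed',[(282,88),(359,88)],.025),('held',[(250,184),(391,184)],.153),('board',[(240,73),(404,71)],.009)]:
    print(n,[fray(s,u,z)[:2].round(4) for u in p])"
python3 -m pendant '[[[0,0,0.01,0,0,0,0.4],[0,0,0.02,0,0,0,0.4],[0,0,0.025,0,0,0,0.4],[0,0,0.025,0,0,0,0.4],[0,0,0.02,0,0,0,0.4],[0,0,0.01,0,0,0,0.4],[0,0,0.005,0,0,0,0.4],[0,0,0,0,0,0,0.4],[0,0,0,0,0,0,0.4],[0,0,0,0,0,0,0.4],[0,0,0,0,0,0,0.4],[0,0,0,0,0,0,0.4]]]' 30
python3 -c "
from h import *
go(.5559,.2184,.0431)"
```

```text
placed [array([0.456 , 0.1912]), array([0.456 , 0.2439])]
held [array([0.4992, 0.1918]), array([0.4992, 0.243 ])]
board [array([0.4421, 0.1585]), array([0.4405, 0.2789])]
t: 62.15
tcp_pos: [0.5565, 0.2184, 0.0639]
tool_rot: [0.0, 1.0, 0.0, 0.0]
force: [1.0, 0.0, -0.6]
finger_gap: 0.599
gripper_force: 31.7
t 62.1 tcp [0.5565 0.2184 0.0639] phi 90.0 tilt [0.0009 0.0002] gap 0.599 F [ 1.   0.  -0.6] shift [ 0.0008 -0.      0.026 ] turn -0.00017224014584346317
```

The placed blank was knocked: its near edge is at x = 0.456 instead of 0.501, still straight on the board. I'll lay the second on it flush, 43 mm nearer, then grip both low and move the pair to the middle.

```bash
python3 -m pendant '[[[0.01,0,0,0,0,0,0.4],[0.015,0,0,0,0,0,0.4],[0.015,0,0,0,0,0,0.4],[0.01,0,0,0,0,0,0.4],[0.0042,0,0,0,0,0,0.4],[0,0,0,0,0,0,0.4],[0,0,0,0,0,0,0.4],[0,0,0,0,0,0,0.4],[0,0,0,0,0,0,0.4],[0,0,0,0,0,0,0.4],[0,0,0,0,0,0,0.4]]]' 30
python3 - <<'E'
from h import *
from station import eyes
go(.513,.2184,.0431)
w=eyes.snapshot("wrist");np.savez("w13.npz",**w)
cv2.imwrite("pics/w13.png",cv2.resize(w["pixels"][60:300,160:480],(800,600))[:,:,::-1])
t=eyes.snapshot("scene");np.savez("s13.npz",**t)
E
```

```text
t: 63.25
tcp_pos: [0.513, 0.2183, 0.0633]
tool_rot: [0.0, 1.0, -0.0, 0.0]
force: [-0.9, 0.9, -0.3]
finger_gap: 0.598
gripper_force: 31.7
t 63.2 tcp [0.513  0.2183 0.0633] phi 89.99 tilt [ 0.0001 -0.    ] gap 0.598 F [-0.9  0.9 -0.3] shift [0.     0.0001 0.0253] turn -0.0011955572388451536
```

View pics/w13.png

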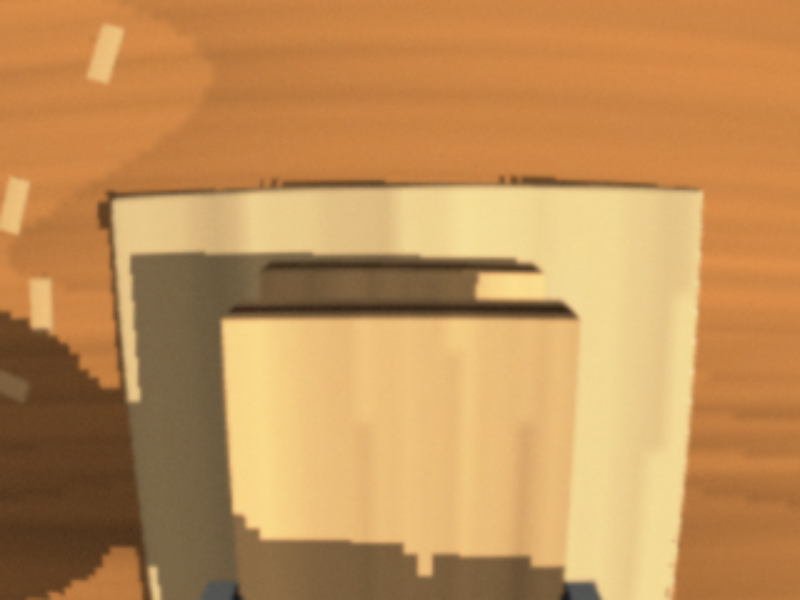

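Crop: placed blank's top near edge at row 271 (262–543), held blank's at row 318 (221–578), both parallel.

```bash
python3 -c "
from h import *
s=load('w13.npz')
for n,p,z in[('placed',[(262,271),(543,271)],.025),('held',[(221,318),(578,318)],.061),('board',[(112,195),(702,188)],.009)]:
    print(n,[fray(s,(160+u*.4,60+v*.4),z)[:2].round(4) for u,v in p])"
```

```text
placed [array([0.4557, 0.192 ]), array([0.4557, 0.2433])]
held [array([0.4572, 0.1911]), array([0.4572, 0.2431])]
board [array([0.4415, 0.159 ]), array([0.44  , 0.2783])]
```

```bash
python3 -m pendant '[[[0.0019,0,0.004,0,0,0,0.4],[0,0,0.006,0,0,0,0.4],[0,0,0.006,0,0,0,0.4],[0,0,0.004,0,0,0,0.4],[0,0,0.002,0,0,0,0.4],[0,0,0.001,0,0,0,0.4],[0,0,0,0,0,0,0.4],[0,0,0,0,0,0,0.4],[0,0,0,0,0,0,0.4]]]' 30
python3 -m pendant '[[[0,0,0.0012,0,0,0,0.4],[0,0,0,0,0,0,0.4],[0,0,0,0,0,0,0.4],[0,0,0,0,0,0,0.4]]]' 30
```

```text
t: 64.25
tcp_pos: [0.5115, 0.2184, 0.0452]
tool_rot: [0.0, 1.0, 0.0, 0.0]
force: [0.3, 0.9, -0.7]
finger_gap: 0.596
gripper_force: 31.7
t: 64.65
tcp_pos: [0.5114, 0.2183, 0.044]
tool_rot: [0.0, 1.0, 0.0, 0.0]
force: [-0.4, 0.3, -1.6]
finger_gap: 0.597
gripper_force: 31.7
```

```bash
python3 -m pendant '[[[0,0,0.0008,0,0,0,0.4],[0,0,0.0005,0,0,0,0.4],[0,0,0,0,0,0,0.4],[0,0,0,0,0,0,0.4],[0,0,0,0,0,0,0.7],[0,0,0,0,0,0,1],[0,0,0,0,0,0,1],[0,0,0,0,0,0,1],[0,0,0.006,0,0,0,1],[0,0,0.007,0,0,0,1],[0,0,0.005,0,0,0,1],[0,0,0.0015,0,0,0,1],[0,0,0,0,0,0,1],[0,0,0,0,0,0,1],[0,0,0,0,0,0,1],[0,0,0,0,0,0,1],[0,0,0,0,0,0,1]]]' 40
python3 -m pendant '[[[0,0,0,0,0,0,0.8],[0,0,0,0,0,0,0.7],[0,0,0,0,0,0,0.65],[0,0,0,0,0,0,0.6],[0,0,0,0,0,0,0.5],[0,0,0,0,0,0,0.4],[0,0,0,0,0,0,0.4],[0,0,0,0,0,0,0.4],[0,0,0,0,0,0,0.4]]]' 40
```

```text
t: 66.35
tcp_pos: [0.5114, 0.2184, 0.0276]
tool_rot: [0.0, 1.0, 0.0, 0.0]
force: [-0.1, 0.3, -0.2]
finger_gap: 1.002
gripper_force: 0.0
t: 67.25
tcp_pos: [0.5114, 0.2184, 0.0276]
tool_rot: [-0.0, 1.0, 0.0, 0.0]
force: [-0.5, -0.6, 5.0]
finger_gap: 0.601
gripper_force: 42.8
```

```bash
python3 -m pendant '[[[0,0,-0.002,0,0,0,0.4],[0,0,-0.004,0,0,0,0.4],[0,0,-0.002,0,0,0,0.4],[-0.004,0,0,0,0,0,0.4],[-0.008,0,0,0,0,0,0.4],[-0.011,0,0,0,0,0,0.4],[-0.011,0,0,0,0,0,0.4],[-0.01,0,0,0,0,0,0.4],[-0.007,0,0,0,0,0,0.4],[-0.004,0,0,0,0,0,0.4],[-0.0015,0,0,0,0,0,0.4],[0,0,0,0,0,0,0.4],[0,0,0,0,0,0,0.4],[0,0,0,0,0,0,0.4],[0,0,0.002,0,0,0,0.4],[0,0,0.003,0,0,0,0.4],[0,0,0.0015,0,0,0,0.4],[0,0,0,0,0,0,0.4],[0,0,0,0,0,0,0.4],[0,0,0,0,0,0,0.4]]]' 40
```

```text
t: 69.25
tcp_pos: [0.5566, 0.2184, 0.0286]
tool_rot: [-0.0, 1.0, 0.0, 0.0]
force: [0.1, 0.6, -1.2]
finger_gap: 0.597
gripper_force: 42.3
```

```bash
python3 -m pendant '[[[0,0,0.001,0,0,0,0.4],[0,0,0.0005,0,0,0,0.4],[0,0,0,0,0,0,0.4],[0,0,0,0,0,0,0.4],[0,0,0,0,0,0,0.4]]]' 40
```

```text
t: 69.75
tcp_pos: [0.5566, 0.2184, 0.0276]
tool_rot: [-0.0, 1.0, 0.0, 0.0]
force: [-0.7, -0.5, 2.1]
finger_gap: 0.601
gripper_force: 42.5
```

Release, rise, and go clear (toward the robot's left) for a final look.

```bash
python3 -m pendant '[[[0,0,0,0,0,0,0.7],[0,0,0,0,0,0,1],[0,0,0,0,0,0,1],[0,0,0,0,0,0,1],[0,0,-0.01,0,0,0,1],[0,0,-0.02,0,0,0,1],[0,0,-0.03,0,0,0,1],[0,0,-0.04,0,0,0,1],[0,0,-0.05,0,0,0,1],[0,0,-0.05,0,0,0,1],[0.03,0.03,-0.02,0,0,0,1],[0.03,0.04,0,0,0,0,1],[0.03,0.045,0,0,0,0,1],[0.03,0.045,0,0,0,0,1],[0.03,0.045,0,0,0,0,1],[0.03,0.045,0,0,0,0,1],[0.02,0.03,0,0,0,0,1],[0.01,0.015,0,0,0,0,1],[0,0,0,0,0,0,1],[0,0,0,0,0,0,1]]]' 40
python3 -m pendant '[[[0,0,0,0,0,0,1],[0,0,0,0,0,0,1],[0,0,0,0,0,0,1],[0,0,0,0,0,0,1],[0,0,0,0,0,0,1]]]' >/dev/null
python3 - <<'E'
from h import *
from station import eyes
t=eyes.snapshot("top");np.savez("top2.npz",**t)
P=cloud(t);z=P[...,2]
for n,seed,lo,hi in[("pile",(245,239),.035,.046),("board",(235,239),.006,.013),("drumS",(388,212),.09,.125),("drumM",(394,284),.09,.13),("collar",(312,208),.115,.14),("bigdrum",(312,208),.095,.112),("rack",(388,232),.013,.023),("green1",(344,270),.07,.1)]:
    m=(z>lo)&(z<hi);v,u=np.nonzero(m);i=np.argmin((u-seed[0])**2+(v-seed[1])**2);c=comp(m,(u[i],v[i]))
    print(n,c.sum(),rect(P[c][:,:2]),np.median(z[c]).round(4))
s=eyes.snapshot("scene")
cv2.imwrite("pics/fin.png",np.hstack([cv2.resize(t["pixels"][180:320,220:460],(500,292)),cv2.resize(s["pixels"][190:370,190:450],(300,292))])[:,:,::-1])
E
```

```text
t: 71.75
tcp_pos: [0.3891, 0.4537, 0.2039]
tool_rot: [-0.0, 1.0, -0.0, 0.0]
force: [-0.9, -0.4, 0.5]
finger_gap: 0.997
gripper_force: 0.0
pile 547 (array([554.8, 216.4]), 110.1, 53.1, -0.1) 0.0403
board 2 (array([557.7, 249. ]), 2.8, 0.0, -5.0) 0.0074
drumS 129 (array([ 616.7, -215.6]), 41.5, 39.5, -38.5) 0.1069
drumM 207 (array([ 408.7, -228.7]), 48.7, 47.6, -4.1) 0.1074
collar 166 (array([622.4,   9. ]), 41.2, 40.6, 47.5) 0.1251
bigdrum 1 (array([6.193e+02, 4.000e-01]), 0.0, 0.0, 0.0) 0.1119
rack 1461 (array([ 513.2, -221.8]), 289.4, 79.1, 3.9) 0.0176
green1 196 (array([436.1, -84.7]), 49.3, 46.7, -0.5) 0.089
```

View pics/fin.png

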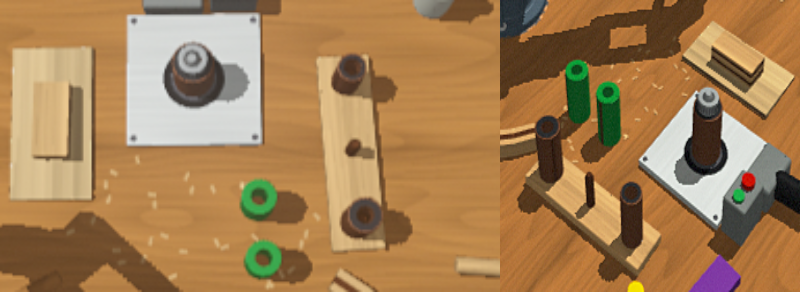

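The final view shows all of it in place: pile 41 mm high, flush and central at (52,120), collar on the large drum at (192,58), and the small drum on its pin at (350,70). Handing in.

```bash
python3 -c "
from station import job
print(job.sign_off())"
```

```text
the job is handed in; nothing more can be done
None
```

The job is handed in, but the sign-off gave no verdict. In the last pictures the large drum and collar are on the spindle, the small drum is on its rack pin, both wooden blanks are stacked flush and square in the middle of the board, and the third drum has not moved; I did not re-measure the other tools.

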